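# Put the disc cases and the camera away in the lidded storage box

### The arm

A 6-joint arm with a two-finger parallel gripper is mounted at the origin on the work surface. World frame = base frame: x ahead of the robot, y to its left, z up, the work surface at z = 0. Lengths are in m, angles in rad, forces in N, time in s.
With the tool pointing down it reaches from about 0.25 to 0.725 m from the base axis. Payload 4 kg.
Tool frame: the origin (TCP) lies at the very end of the fingers, on their centre line; the grasp point (between the pads) lies 19 mm behind it; z points along the fingers, y is the line along which they close (so a half turn about z gives the same grasp; the last joint's range is limited). The gripper opens to 85 mm and grips with 20 to 120 N. Pads are 22 mm wide; open, the fingers measure 114 mm over their backs; the gripper's body (76 mm by 85 mm) begins 54 mm behind the grasp point. The pads swing forward as they close: fully open they stand 13 mm farther back than shut.
Start: joints at [-1.347, 0.241, 0.005, 1.335, 0, 1.571], TCP at [0.111, -0.488, 0.231] pointing down, gripper open.
Joint ranges: [-2.72, 2.72], [-1.05, 1.87], [-1.09, 1.28], [-1.99, 2.15], [-1.42, 1.44], [-3.14, 3.14]. Speed limits (rad/s): [2.79, 2.79, 3.14, 3.14, 3.14, 3.14].

### API

Orientations are given as a unit quaternion [x, y, z, w].
In Python, from workcell import * gives the robot as it stands. The module is installed in compiled form; this text tells all that it offers.
- The arm moves only by the tool send_rows, never from a script. Its argument "steps" is text: rows parted by semicolons, each of 7 numbers parted by spaces: the opening, from -1 (shut) to 1 (fully open), then the shift along the world's x, y, z in m, then the turn, a rotation vector about the world's x, y, z in rad. A call has exactly 5 rows; each row shifts and turns the commanded pose from where the row before left it; what a row does not reach is not made up. A row lasts 1/12 s, in which the tool goes at most 41.7 mm and 7.16 degrees, less where a joint would pass 70% of its speed; a pose out of reach is approached as far as the arm can. A call is refused whole if a number of a shift passes 0.0417 or a number of a turn 0.125, either way. A call with a gripper value outside its range is refused whole. The fingers move at their own pace and stop on an object; the grip force is fixed at half the most. Time passes only in rows, so rows that do not move let the fingers close, or fill a call up. It gives the time, the measured TCP pose, the force, the opening and the grip force at its end, in the units of the state.
- get_obs(): the state, without advancing time (a new reading comes with each control period).
- camera(name): name is "side" or "top"; returns a dict with "frame" (480x640x3 uint8, red, green, blue), "range_z" (480x640 float32, m along the optical axis (not along the pixel's ray), 0 where there is no reading), "camera_matrix" (3x3 intrinsics, pixels), "extrinsics" (4x4, takes a point from world to camera coordinates). Camera axes: x right, y down, z forward; pixel columns grow to the right and rows downward; lengths in m; the calibration is good to about 2 mm. A picture is of the moment at which its call begins.
- job_done(): hands the job in; it is judged then, once.
The state is a dict: "clock": time; "joint_pos": joint angles; "joint_vel": joint speeds; "tau": joint torques, N m; "eef_pos": TCP position; "tool_rot": TCP orientation; "ft_force": force on the tool from outside, world axes, zero at the start; "ft_torque": the same for the moment, N m; "grip_width": finger opening in m; "grasp_force": force on a finger pad.
Only numpy, scipy, OpenCV 4.12 (cv2) and the standard library are available. Lean on these libraries where they do the work, as an engineer would, in place of code of your own. Each camera call takes 0.05 s, during which the arm holds its last target. There are 200 camera calls.

### The job

Put the discs and the camera away for storage: lift the lid off the grey storage box and set it down flat on the cardboard sheet, stand every disc case from the wooden rack upright in a slot of the box, one to a slot, and lay the camera flat and square in its pocket with the lens up, either way round. Then put the lid back on the box, fully down all round. Leave the other things on the table where they are.

Things in the scene. Friction and masses are not known exactly. Their poses are not given: they have to be found in the camera images.
- box: grey plastic box, fixed. Origin: centre of underside; local y along its length, x across. Lower part 176 (x) x 344 (y) mm, 45 high, with a flat shoulder on top; a rim (156 x 324 outside) rises from it to 70 mm; the lid's skirt goes round the rim and rests on the shoulder. Inside, black insert: four slots across the box, ribs 56 high, and at the +y end a 70 mm high deck with the camera pocket
- slot0 (a point): centre of the floor of a slot of the box, 6 mm above the box's underside; axes as the box's. Each slot is 30 mm wide (local y) and 148 mm long (local x), 50 mm deep; slots are 50 mm apart. A case standing in it reaches 131 mm above the table
- slot1 (a point): the same for the second slot
- slot2 (a point): the same for the third slot
- slot3 (a point): the same for the fourth slot, at the -y end
- pocket (a point): centre of the floor of the camera pocket, 58 mm above the box's underside; axes as the box's. The pocket is 110 mm (local x) by 67 mm (local y) and 12 mm deep, so the seated camera's body stands 16 mm proud of the deck round it
- lid: loose white plastic lid on the box: a deep upside-down tray, 172 (x) x 340 (y) mm outside, 164 x 332 inside, about 320 g. Origin: centre of its lower edge; y along its length; top face 101 mm above the origin, inside 97. Fully down, its origin is 45 mm above the box's, 4 mm play each side; raised 25 mm it clears the rim. Going back, its lower edge must pass over the 131 mm high cases
- lid_handle (a point): the point to grip on the lid's bar handle, 131 mm above the lid's origin: the bar runs along the lid's local x, 90 mm long, 14 mm wide (local y), 12 mm thick, its top 139 mm above the lid's origin; below it 26 mm of free space between two end posts
- rack: low wooden rack fixed to the table, 150 (x) x 196 (y) mm, 30 mm high, to one side of the box (left or right varies). Origin: centre of its underside. Four grooves along local x, 30 mm wide and 50 mm apart in y, with floor 8 mm above the table, hold the disc cases
- sheet: flat cardboard sheet, 380 (x) x 220 (y) mm, 4 mm thick, fixed to the table on the other side of the box; origin: centre of its underside. The lid fits on it with the lid's length along the sheet's length (local x)
- camera: compact camera lying on its back on the table, dark metal, 105 (x) x 62 (y) x 28 mm thick, with a round lens barrel of 48 mm diameter on top to 42 mm, about 210 g. Origin: centre of its back (underside), z up out of the lens. Grip it across the 62 mm
- case1: double disc case, pale milky plastic with a darker spine at its local -x end, 142 (x) x 24 (y, thickness) x 125 mm high, about 170 g, standing on its long edge in a groove of the rack. Origin: centre of its lower edge face; z up. Two to four of the four cases are there in any one run, the others are None
- case2: another such case (may be absent)
- case3: another such case (may be absent)
- case4: another such case (may be absent)
- tape: roll of packing tape lying flat, 96 mm across, 45 mm high; origin under its centre; a bystander, not to be disturbed
- mug: white mug, 76 mm across, 85 mm high, handle towards its local +y; origin under its centre; a bystander, not to be disturbed
- jar: glass jar with a steel cap, 74 mm across, 100 mm high; origin under its centre; a bystander, not to be disturbed
- brush: dusting brush lying flat; origin under its centre; a bystander, not to be disturbed
- remote: black remote control lying flat, 160 (x) x 42 x 18 mm; origin under its centre; a bystander, not to be disturbed
- glasses_case: black glasses case, 155 (x) x 55 x 38 mm; origin under its centre; a bystander, not to be disturbed
Things that resemble listed ones, but are neither listed nor needed, are in the scene too. Leave any blue look-alike of the case3 alone.

How it is judged:
By the outcome, as a careful person would: the job done as asked, in the order asked, and still so for the second after the job is handed in, with the robot touching nothing.
Of case1, case2, case3, case4 only 2 to 4 are there at a start; the rules pass over those that are not, and their reading is None.
At some moment in a run one of lid, camera may be knocked a few centimetres aside while the robot is not near it.
It also fails if it takes over 210 s, if anything falls off the work surface, if the arm or the gripper's body presses on something with over 40 N, if the wrist force passes 120 N, or if a joint passes its speed limit or range.

## Working session

There is one attempt and no reset: what is moved stays moved. The work goes in short steps, Python scripts to look and compute and a tool call to move; the robot and the scene stay as the last step left them, time stands still between calls to the robot, and variables do not carry over. Pictures are saved under pics/ and viewed, at most 14 in all, crops included, and the job is handed in when it is done.

Besides the shell and the picture viewer there is one more tool, called after "Emit:" by a JSON object that holds its "method" and its "body", one argument or row to a line. send_rows: Moves the arm, as the interface text tells. Its arguments: {"type":"object","properties":{"steps":{"type":"string"}},"required":["steps"]}

```bash
mkdir -p pics
cat > h.py <<'E'
from workcell import *
import numpy as np, cv2
def grab(n):
    c=camera(n); np.savez(f'{n}.npz',**c); return c
def world(c,z=None):
    K,T=np.array(c['camera_matrix']),np.array(c['extrinsics']); d=c['range_z']
    v,u=np.mgrid[:480,:640]; p=np.stack([(u-K[0,2])/K[0,0]*d,(v-K[1,2])/K[1,1]*d,d],-1)
    return (p-T[:3,3])@T[:3,:3]
E
python3 - <<'E'
from h import *
for n in('side','top'):
    c=grab(n); cv2.imwrite(f'pics/{n}0.png',c['frame'][:,:,::-1]); T=c['extrinsics']; print(n,c['camera_matrix'],-T[:3,:3].T@T[:3,3],T[2,:3],(c['range_z']>0).mean())
o=get_obs(); print(o)
E
```

```text
side [[548.94025063   0.         314.25481961]
 [  0.         548.94025063 248.75550871]
 [  0.           0.           1.        ]] [ 1.07709141 -0.11022185  1.67851843] [-0.31578684  0.03587057 -0.94815187] 0.9959407552083334
top [[595.1913602    0.         324.69358603]
 [  0.         595.1913602  241.30429144]
 [  0.           0.           1.        ]] [ 0.16333927 -0.05573203  1.93486824] [ 0.21668877  0.0039504  -0.97623274] 0.996083984375
{'clock': 0.1, 'joint_pos': array([-1.34706791e+00,  2.41327721e-01,  3.84989077e-03,  1.33524217e+00,
       -4.89296808e-05,  1.57080112e+00]), 'joint_vel': array([-1.33024148e-04, -6.22888014e-04,  2.61495230e-03, -9.56141350e-07,
        1.81106823e-04,  9.36520811e-04]), 'tau': array([ 2.23043794e-04, -3.73138261e+01,  2.53009325e+01,  1.08457959e-02,
        2.79189476e-05,  3.07360281e-06]), 'eef_pos': array([ 0.11078858, -0.48696929,  0.23050351]), 'tool_rot': array([ 9.93749526e-01,  1.11628640e-01, -1.31684889e-04, -9.53092228e-04]), 'ft_force': array([-0.275756  , -0.41434285, -0.23988576]), 'ft_torque': array([-0.04280743, -0.03043608,  0.00368067]), 'grasp_force': 0.0, 'grip_width': 0.08542888274310399}
```

View pics/top0.png

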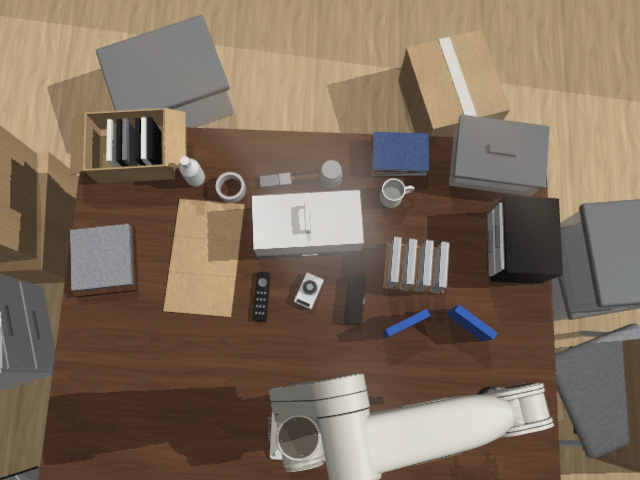

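View pics/side0.png

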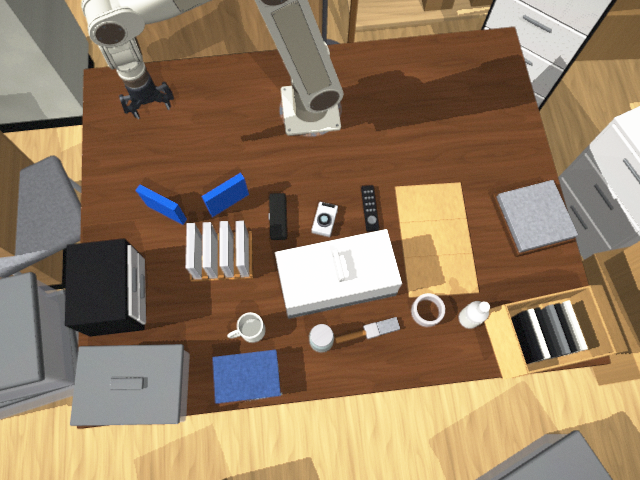

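```bash
cat >> h.py <<'E'
def rects(c,z0,z1,xr=(.2,.8),yr=(-.5,.5),amin=30):
    w=world(c); m=((w[...,2]>z0)&(w[...,2]<z1)&(w[...,0]>xr[0])&(w[...,0]<xr[1])&(w[...,1]>yr[0])&(w[...,1]<yr[1])).astype(np.uint8)
    n,l,s,_=cv2.connectedComponentsWithStats(m,connectivity=4); R=[]
    for i in range(1,n):
        if s[i,4]<amin: continue
        p=w[l==i]; (cx,cy),(a,b),t=cv2.minAreaRect((p[:,:2]*1000).astype(np.float32))
        if a<b: a,b,t=b,a,t+90
        R.append((round(cx),round(cy),round(a),round(b),round((t+90)%180-90,1),round(np.median(p[:,2])*1000,1),s[i,4]))
    return R
E
python3 - <<'E'
from h import *
for n in('top','side'):
    c=np.load(n+'.npz'); print(n,'x y long short longaxis-angle z npx')
    for k,a in dict(lid=(.14,.155),handle=(.172,.2),cases=(.12,.14,(.3,.6),(-.5,-.1)),rack=(.024,.034,(.3,.6),(-.5,-.1)),cam=(.02,.035,(.25,.45),(-.15,.15)),lens=(.036,.05,(.25,.45),(-.15,.15)),low=(.01,.1,(.2,.75),(-.45,.45)), sheet=(.002,.007,(.25,.65),(.1,.45))).items():
        print(k,rects(c,*a))
c=np.load('top.npz'); s=np.load('side.npz')
a=cv2.resize(c['frame'][180:340,240:460],None,fx=2.4,fy=2.4,interpolation=3); b=cv2.resize(s['frame'][170:300,175:405],None,fx=2.2957,fy=2.2957,interpolation=3)
b=b[:,:a.shape[1]] if b.shape[1]>=a.shape[1] else cv2.copyMakeBorder(b,0,0,0,a.shape[1]-b.shape[1],0)
cv2.imwrite('pics/crop.png',np.vstack([a,b])[:600,:,::-1])
E
```

```text
top x y long short longaxis-angle z npx
lid [(628, 10, 340, 176, -84.6, np.float64(145.9), np.int32(4938))]
handle [(630, 10, 90, 14, 5.4, np.float64(183.0), np.int32(134))]
cases [(515, -269, 143, 26, -3.2, np.float64(131.7), np.int32(358)), (510, -316, 144, 26, -4.1, np.float64(132.0), np.int32(355)), (508, -367, 141, 26, -3.1, np.float64(131.6), np.int32(353)), (506, -416, 145, 27, -2.9, np.float64(132.0), np.int32(379)), (356, -480, 61, 25, 53.9, np.float64(126.2), np.int32(128)), (324, -308, 142, 24, -62.0, np.float64(125.4), np.int32(263))]
rack [(515, -299, 27, 13, -19.0, np.float64(27.8), np.int32(30)), (472, -344, 62, 20, -3.3, np.float64(28.8), np.int32(51)), (463, -293, 49, 20, 0.5, np.float64(28.9), np.int32(54))]
cam [(416, 3, 90, 63, -21.4, np.float64(27.9), np.int32(319))]
lens [(429, -3, 45, 39, -89.3, np.float64(41.6), np.int32(111)), (398, -138, 99, 27, -6.7, np.float64(39.0), np.int32(131)), (343, -141, 38, 30, -35.4, np.float64(39.8), np.int32(62))]
low [(730, 273, 91, 40, 89.7, np.float64(39.1), np.int32(176)), (731, -264, 75, 35, 90.0, np.float64(54.9), np.int32
[... 2135 characters left out ...]
t32(73)), (458, 266, 33, 24, -64.8, np.float64(4.4), np.int32(35)), (475, 383, 37, 32, 12.8, np.float64(4.5), np.int32(33)), (492, 400, 35, 20, 8.3, np.float64(4.6), np.int32(30)), (499, 435, 33, 26, -60.5, np.float64(5.1), np.int32(33)), (540, 408, 59, 32, -77.4, np.float64(4.6), np.int32(73)), (550, 304, 28, 23, -68.1, np.float64(4.8), np.int32(36)), (557, 352, 40, 19, -62.4, np.float64(4.9), np.int32(36)), (592, 393, 44, 23, 6.3, np.float64(4.7), np.int32(44)), (600, 417, 45, 13, -33.0, np.float64(4.9), np.int32(33)), (593, 326, 43, 14, -25.4, np.float64(4.7), np.int32(30)), (592, 303, 28, 25, -86.6, np.float64(5.1), np.int32(40)), (631, 270, 73, 27, -69.2, np.float64(4.5), np.int32(74))]
```

View pics/crop.png

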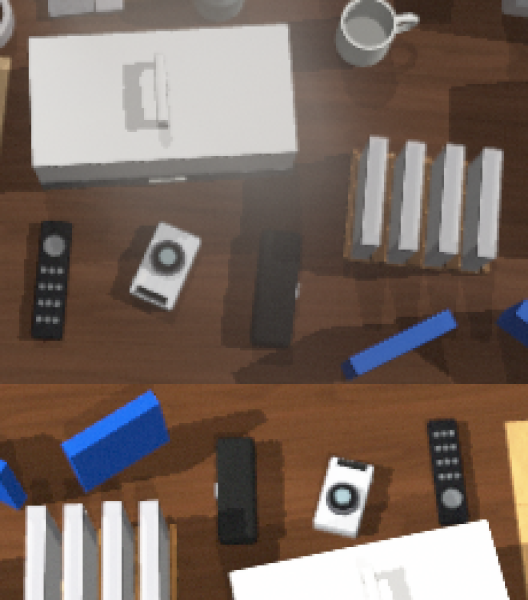

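```bash
cat >> h.py <<'E'
def project_z(c,uv,z):
    K,T=np.array(c['camera_matrix']),np.array(c['extrinsics']); R=T[:3,:3]; o=-R.T@T[:3,3]
    r=np.c_[uv,np.ones(len(uv))]@np.linalg.inv(K).T@R; return o+r*((z-o[2])/r[:,2])[:,None]
E
python3 - <<'E'
from h import *
for n,(u0,u1,v0,v1) in dict(top=(155,250,195,325),side=(385,490,175,305)).items():
    c=np.load(n+'.npz'); h=cv2.cvtColor(c['frame'],cv2.COLOR_RGB2HSV).astype(int)
    w=world(c); m=np.zeros((480,640),np.uint8); s=np.s_[v0:v1,u0:u1]
    m[s]=((h[s][...,0]>12)&(h[s][...,0]<25)&(h[s][...,2]>120)&(w[s][...,2]<.02))
    m=cv2.morphologyEx(m,cv2.MORPH_OPEN,np.ones((3,3)))
    v,u=np.nonzero(m); p=project_z(c,np.c_[u,v],.004)[:,:2]*1000
    print(n,len(u),cv2.minAreaRect(p.astype(np.float32)),np.percentile(w[m>0][:,2],[10,50,90]), w[240,230:245].round(3)[:,0:1].T, h[250,200])
# low bystanders and table height check
print(np.median(world(np.load('top.npz'))[350:370,100:200,2]),np.median(world(np.load('side.npz'))[100:150,350:480,2]))
print(get_obs()['clock'])
E
```

```text
top 7555 ((526.9262084960938, 347.1382141113281), (222.78204345703125, 381.33380126953125), 87.17936706542969) [-0.00304386  0.00355583  0.01004224] [[0.585 0.586 0.585 0.586 0.586 0.585 0.584 0.585 0.585 0.587 0.587 0.587
  0.588 0.589 0.586]] [ 17  90 189]
side 7653 ((526.71337890625, 345.75048828125), (226.06668090820312, 384.83197021484375), 87.20806884765625) [-0.00105527  0.00451964  0.00969576] [[0.489 0.483 0.471 0.462 0.469 0.469 0.51  0.506 0.508 0.508 0.508 0.508
  0.51  0.509 0.511]] [ 38   8 126]
-0.0003946989704255897 0.0005703662976455068
0.1
```

Emit:
{"method": "send_rows", "body": {
  "steps": "1 0 0 0.02 0 0 0.12;1 0.02 0.04 0.01 0 0 0.12;1 0.03 0.04 0 0 0 0.12;1 0.03 0.04 0 0 0 0.12;1 0.03 0.04 0 0 0 0.12"
}}

```text
clock: 0.52
eef_pos: [0.2045, -0.3496, 0.2601]
tool_rot: [0.916, 0.402, 0.0, -0.0]
ft_force: [1.4, -0.9, -0.5]
grip_width: 0.0854
grasp_force: 0.0
```

Emit:
{"method": "send_rows", "body": {
  "steps": "1 0.02 0.017 0 0 0 0.12;1 0.02 0.017 0 0 0 0.12;1 0.02 0.017 0 0 0 0.12;1 0.02 0.017 0 0 0 0.12;1 0.02 0.017 0 0 0 0.12"
}}

```text
clock: 0.93
eef_pos: [0.3047, -0.2649, 0.2602]
tool_rot: [0.755, 0.656, -0.0, -0.0]
ft_force: [1.8, -0.2, -0.0]
grip_width: 0.0856
grasp_force: 0.0
```

Emit:
{"method": "send_rows", "body": {
  "steps": "1 0.02 0.017 0 0 0 0.12;1 0.02 0.017 0 0 0 0.12;1 0.02 0.017 0 0 0 0.12;1 0.02 0.017 0 0 0 0.12;1 0.02 0.017 0 0 0 0.12"
}}

```text
clock: 1.35
eef_pos: [0.4047, -0.18, 0.26]
tool_rot: [0.528, 0.849, -0.0, -0.0]
ft_force: [0.0, 0.3, 0.1]
grip_width: 0.0854
grasp_force: 0.0
```

Emit:
{"method": "send_rows", "body": {
  "steps": "1 0.02 0.017 0 0 0 0.12;1 0.02 0.017 0 0 0 0.12;1 0.02 0.017 0 0 0 0.12;1 0.02 0.017 0 0 0 0.12;1 0.02 0.017 0 0 0 0.12"
}}

```text
clock: 1.77
eef_pos: [0.5047, -0.0951, 0.2599]
tool_rot: [0.253, 0.967, -0.0, -0.001]
ft_force: [1.4, -0.7, -0.0]
grip_width: 0.0855
grasp_force: 0.0
```

Emit:
{"method": "send_rows", "body": {
  "steps": "1 0.02 0.017 0 0 0 0.12;1 0.02 0.017 0 0 0 0.12;1 0.02 0.017 0 0 0 0.12;1 0.02 0.017 0 0 0 0.12;1 0.02 0.017 0 0 0 0.12"
}}

```text
clock: 2.18
eef_pos: [0.6047, -0.0102, 0.2597]
tool_rot: [-0.044, 0.999, 0.0, -0.001]
ft_force: [0.7, -0.1, -0.5]
grip_width: 0.0853
grasp_force: 0.0
```

Emit:
{"method": "send_rows", "body": {
  "steps": "1 0 0 0 0 0 0;1 0 0 0 0 0 0;1 0 0 0 0 0 0;1 0 0 0 0 0 0;1 0 0 0 0 0 0"
}}

```text
clock: 2.6
eef_pos: [0.6035, -0.012, 0.2607]
tool_rot: [-0.04, 0.999, -0.0, -0.0]
ft_force: [1.0, 0.5, 0.5]
grip_width: 0.0854
grasp_force: 0.0
```

```bash
cat >> h.py <<'E'
def st():
    o=get_obs(); q=o['tool_rot']; from scipy.spatial.transform import Rotation as S
    y=S.from_quat(q).as_matrix()[:,1]
    print('t',round(o['clock'],2),'tcp',(o['eef_pos']*1000).round(1),'yaw_y',round(np.degrees(np.arctan2(y[1],y[0])),1),'j',o['joint_pos'].round(2),'F',o['ft_force'].round(1),'w',round(o['grip_width']*1000,1),'g',round(o['grasp_force'],1)); return o
def live(*a):
    for n in('top','side'):
        c=grab(n)
        for x in a: print(n,x,[tuple(float(v) for v in r) for r in rects(c,*x)])
E
python3 -c "
from h import *
st(); live((.14,.155))"
```

```text
t 2.6 tcp [603.5 -12.  260.7] yaw_y 94.6 j [-0.02  0.45  0.37  1.5  -0.   -0.1 ] F [1.  0.5 0.5] w 85.4 g 0.0
top (0.14, 0.155) [(640.0, -107.0, 175.0, 106.0, 5.4, 145.8, 1429.0), (617.0, 124.0, 176.0, 110.0, 3.6, 146.0, 1440.0)]
side (0.14, 0.155) [(631.0, 10.0, 341.0, 176.0, -84.3, 146.5, 6002.0)]
```

Emit:
{"method": "send_rows", "body": {
  "steps": "1 0.013 0.011 0 0 0 0.014;1 0.013 0.011 0 0 0 0;1 0 0 -0.03 0 0 0;1 0 0 -0.03 0 0 0;1 0 0 -0.02 0 0 0"
}}

```text
clock: 3.12
eef_pos: [0.6293, 0.0106, 0.1783]
tool_rot: [-0.048, 0.999, -0.0, -0.001]
ft_force: [-0.4, -0.4, 0.4]
grip_width: 0.0856
grasp_force: 0.0
```

Emit:
{"method": "send_rows", "body": {
  "steps": "0.2 0 0 -0.015 0 0 0;-0.2 0 0 -0.008 0 0 0;-0.2 0 0 0 0 0 0;-0.2 0 0 0 0 0 0;-0.2 0 0 0 0 0 0"
}}

```text
clock: 3.53
eef_pos: [0.6311, 0.0106, 0.1591]
tool_rot: [-0.048, 0.999, -0.0, 0.001]
ft_force: [-0.8, 0.7, 0.2]
grip_width: 0.0342
grasp_force: 0.0
```

```bash
python3 -c "
from h import *
st()
c=grab('side');cv2.imwrite('pics/s1.png',cv2.resize(c['frame'][150:350,240:440],None,fx=3,fy=3)[:,:,::-1])"
```

```text
t 3.53 tcp [631.1  10.6 159.1] yaw_y 95.5 j [ 0.02  0.54  0.25  1.29 -0.   -0.08] F [-0.8  0.7  0.2] w 34.2 g 0.0
```

View pics/s1.png

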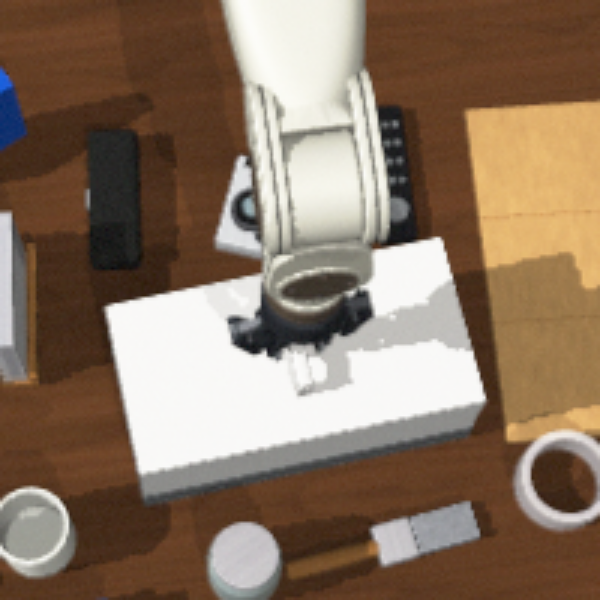

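The gripper straddles the bar at crop pixel (300,350). I close and lift.

Emit:
{"method": "send_rows", "body": {
  "steps": "-1 0 0 -0.002 0 0 0;-1 0 0 0 0 0 0;-1 0 0 0 0 0 0;-1 0 0 0 0 0 0;-1 0 0 0 0 0 0"
}}

```text
clock: 4.0
eef_pos: [0.631, 0.0105, 0.1567]
tool_rot: [-0.048, 0.999, -0.0, 0.001]
ft_force: [1.1, -1.7, 5.4]
grip_width: 0.0128
grasp_force: 59.5
```

Emit:
{"method": "send_rows", "body": {
  "steps": "-1 0 0 0.01 0 0 0;-1 0 0 0.01 0 0 0;-1 0 0 0.01 0 0 0;-1 0 0 0.01 0 0 0;-1 0 0 0.01 0 0 0"
}}

```text
clock: 4.42
eef_pos: [0.6301, 0.011, 0.2063]
tool_rot: [-0.048, 0.999, 0.0, -0.0]
ft_force: [0.3, 0.6, -3.6]
grip_width: 0.0129
grasp_force: 58.7
```

```bash
python3 -c "
from h import *
st(); live((.18,.21,(.4,.8),(-.3,.3)),(.14,.155,(.4,.8),(-.2,.3)))"
```

```text
t 4.42 tcp [630.1  11.  206.3] yaw_y 95.5 j [ 0.02  0.52  0.34  1.4   0.   -0.08] F [ 0.3  0.6 -3.6] w 12.9 g 58.7
top (0.18, 0.21, (0.4, 0.8), (-0.3, 0.3)) [(639.0, -94.0, 176.0, 126.0, 5.7, 194.7, 2210.0), (616.0, 135.0, 175.0, 96.0, 4.4, 195.4, 1502.0)]
top (0.14, 0.155, (0.4, 0.8), (-0.2, 0.3)) []
side (0.18, 0.21, (0.4, 0.8), (-0.3, 0.3)) [(630.0, 12.0, 341.0, 175.0, -84.5, 198.5, 5939.0)]
side (0.14, 0.155, (0.4, 0.8), (-0.2, 0.3)) []
```

Emit:
{"method": "send_rows", "body": {
  "steps": "-1 0 0 0.012 0 0 0;-1 0 0 0.012 0 0 0;-1 0 0 0.01 0 0 0;-1 -0.003 0.015 0 0 0 0.05;-1 -0.008 0.025 0 0 0 0.11"
}}

```text
clock: 4.93
eef_pos: [0.6205, 0.0488, 0.2402]
tool_rot: [-0.127, 0.992, -0.001, 0.001]
ft_force: [0.6, 0.3, -4.1]
grip_width: 0.0129
grasp_force: 58.7
```

Emit:
{"method": "send_rows", "body": {
  "steps": "-1 -0.008 0.027 0 0 0 0.11;-1 -0.008 0.027 0 0 0 0.11;-1 -0.008 0.027 0 0 0 0.11;-1 -0.008 0.027 0 0 0 0.11;-1 -0.008 0.027 0 0 0 0.11"
}}

```text
clock: 5.35
eef_pos: [0.5786, 0.187, 0.2395]
tool_rot: [-0.395, 0.919, 0.0, -0.0]
ft_force: [0.2, -0.6, -4.1]
grip_width: 0.0131
grasp_force: 58.7
```

Emit:
{"method": "send_rows", "body": {
  "steps": "-1 -0.008 0.027 0 0 0 0.11;-1 -0.008 0.027 0 0 0 0.11;-1 -0.008 0.027 0 0 0 0.11;-1 -0.008 0.027 0 0 0 0.11;-1 -0.008 0.027 0 0 0 0.11"
}}

```text
clock: 5.77
eef_pos: [0.5385, 0.3221, 0.2394]
tool_rot: [-0.629, 0.777, 0.0, -0.0]
ft_force: [0.4, -0.1, -3.5]
grip_width: 0.0128
grasp_force: 58.7
```

Emit:
{"method": "send_rows", "body": {
  "steps": "-1 -0.006 0.02 0 0 0 0.11;-1 -0.003 0.01 0 0 0 0.056;-1 0 0 0 0 0 0;-1 0 0 0 0 0 0;-1 0 0 0 0 0 0"
}}

```text
clock: 6.18
eef_pos: [0.5304, 0.35, 0.2393]
tool_rot: [-0.689, 0.725, -0.0, -0.0]
ft_force: [0.4, 0.3, -3.3]
grip_width: 0.013
grasp_force: 58.7
```

```bash
python3 -c "
from h import *
st(); live((.22,.245,(.3,.8),(.1,.6)))"
```

```text
t 6.18 tcp [530.4 350.  239.3] yaw_y 177.1 j [ 0.58  0.52  0.44  1.49 -0.   -0.94] F [ 0.4  0.3 -3.3] w 13.0 g 58.7
top (0.22, 0.245, (0.3, 0.8), (0.1, 0.6)) [(582.0, 348.0, 235.0, 175.0, -2.9, 227.9, 2340.0), (395.0, 435.0, 100.0, 45.0, 29.3, 228.5, 279.0)]
side (0.22, 0.245, (0.3, 0.8), (0.1, 0.6)) [(529.0, 350.0, 344.0, 175.0, -2.9, 229.0, 5408.0)]
```

Emit:
{"method": "send_rows", "body": {
  "steps": "-1 -0.003 -0.004 -0.02 0 0 0;-1 0 0 -0.03 0 0 0;-1 0 0 -0.03 0 0 0;-1 0 0 -0.025 0 0 0;-1 0 0 -0.01 0 0 0"
}}

```text
clock: 6.7
eef_pos: [0.5254, 0.3441, 0.1201]
tool_rot: [-0.689, 0.725, 0.001, -0.004]
ft_force: [-1.1, -0.9, -4.6]
grip_width: 0.0131
grasp_force: 58.8
```

Emit:
{"method": "send_rows", "body": {
  "steps": "-1 0 0 -0.005 0 0 0;-1 0 0 -0.003 0 0 0;-1 0 0 -0.001 0 0 0;-1 0 0 0 0 0 0;-1 0 0 0 0 0 0"
}}

```text
clock: 7.12
eef_pos: [0.5282, 0.3475, 0.1172]
tool_rot: [-0.69, 0.724, -0.0, 0.002]
ft_force: [-0.1, -0.9, -3.6]
grip_width: 0.0132
grasp_force: 58.8
```

Emit:
{"method": "send_rows", "body": {
  "steps": "-0.3 0 0 0 0 0 0;-0.3 0 0 0 0 0 0;-0.3 0 0 0 0 0 0;0.2 0 0 0.03 0 0 0;1 0 0 0.03 0 0 0"
}}

```text
clock: 7.53
eef_pos: [0.5258, 0.346, 0.1744]
tool_rot: [-0.69, 0.724, 0.0, -0.002]
ft_force: [1.5, 1.2, 0.5]
grip_width: 0.0529
grasp_force: 0.0
```

Emit:
{"method": "send_rows", "body": {
  "steps": "1 0 0 0.04 0 0 0;1 0 -0.02 0.04 0 0 0;1 0 -0.03 0.01 0 0 0;1 0 -0.04 0 0 0 0;1 -0.04 -0.04 0 0 0 0"
}}

```text
clock: 7.95
eef_pos: [0.5017, 0.2273, 0.2641]
tool_rot: [-0.689, 0.725, -0.002, 0.003]
ft_force: [0.1, -0.4, -0.7]
grip_width: 0.0854
grasp_force: 0.0
```

Emit:
{"method": "send_rows", "body": {
  "steps": "1 -0.04 -0.04 0 0 0 0;1 -0.04 -0.04 0 0 0 0;1 -0.04 -0.02 0 0 0 0;1 -0.04 0 0 0 0 0;1 -0.03 0 0 0 0 0"
}}

```text
clock: 8.37
eef_pos: [0.329, 0.1498, 0.2633]
tool_rot: [-0.689, 0.725, -0.0, 0.001]
ft_force: [-0.6, 1.1, 0.9]
grip_width: 0.0855
grasp_force: 0.0
```

```bash
python3 -c "
from h import *
st(); live((.098,.112,(.3,.8),(.15,.6)),(.036,.05,(.25,.5),(-.1,.12)),(.01,.05,(.25,.53),(-.1,.12)))
c=np.load('top.npz');s=np.load('side.npz');a=c['frame'][150:350,150:450];b=s['frame'][150:350,170:470];cv2.imwrite('pics/t2.png',cv2.resize(np.vstack([a,b]),None,fx=1.5*1,fy=1.5,interpolation=3)[:,:,::-1])
cv2.imwrite('pics/t2.png',cv2.resize(s['frame'][200:320,255:420],None,fx=4.5,fy=4.5,interpolation=3)[:,:,::-1])"
```

```text
t 8.37 tcp [329.  149.8 263.3] yaw_y 177.1 j [ 0.43 -0.05 -0.24  1.38  0.   -1.09] F [-0.6  1.1  0.9] w 85.5 g 0.0
top (0.098, 0.112, (0.3, 0.8), (0.15, 0.6)) [(526.0, 348.0, 342.0, 175.0, -2.7, 104.4, 4445.0)]
top (0.036, 0.05, (0.25, 0.5), (-0.1, 0.12)) [(435.0, -2.0, 45.0, 42.0, -73.9, 41.9, 123.0)]
top (0.01, 0.05, (0.25, 0.53), (-0.1, 0.12)) [(423.0, -1.0, 106.0, 64.0, -22.5, 30.0, 626.0)]
side (0.098, 0.112, (0.3, 0.8), (0.15, 0.6)) [(526.0, 348.0, 343.0, 175.0, -2.8, 105.3, 5350.0), (781.0, 381.0, 42.0, 12.0, -42.5, 106.8, 33.0)]
side (0.036, 0.05, (0.25, 0.5), (-0.1, 0.12)) [(433.0, -6.0, 43.0, 43.0, -83.8, 41.2, 121.0)]
side (0.01, 0.05, (0.25, 0.53), (-0.1, 0.12)) [(425.0, -1.0, 108.0, 64.0, -21.2, 30.2, 604.0)]
```

View pics/t2.png

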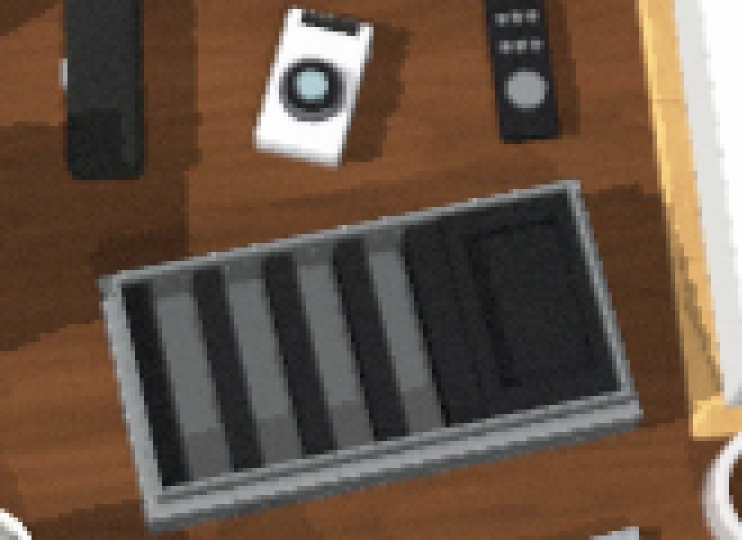

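Run:
```python
from h import *
for n in('top','side'):
    c=np.load(n+'.npz'); w=world(c); print(n,rects(c,.03,.08,(.5,.8),(-.2,.23)))
    p=w.reshape(-1,3); a=np.radians(5.4); R=np.array([[np.cos(a),np.sin(a)],[-np.sin(a),np.cos(a)]])
    q=(p[:,:2]-[.6295,.0105])@R.T
    m=(abs(q[:,0])<.1)&(abs(q[:,1])<.19)&(p[:,2]>.064)
    h,ed=np.histogram(q[m,0],40,(-.1,.1)); 
    for lo,hi in((-.03,.03),):
        pr=[]
        for y in np.arange(-.176,.18,.004):
            k=(abs(q[:,0])<.04)&(abs(q[:,1]-y)<.003); pr.append((round(y*1000),round(np.median(p[k,2])*1000)))
        print(pr)
    pr=[]
    for x in np.arange(-.092,.096,.004):
        k=(abs(q[:,1]-.1)<.02)&(abs(q[:,0]-x)<.003); pr.append((round(x*1000),round(np.median(p[k,2])*1000)))
    print('pocket x',pr)
    m=(abs(q[:,0])<.1)&(abs(q[:,1])<.19)&(p[:,2]>.066)&(p[:,2]<.08); print('rim rect',cv2.minAreaRect((p[m,:2]*1000).astype(np.float32)))
```

```text
top [(785, -57, 67, 25, 87.1, np.float64(64.0), np.int32(126)), (628, 10, 344, 181, -84.6, np.float64(56.7), np.int32(4091))]
  return _methods._mean(a, axis=axis, dtype=dtype,
  ret = ret.dtype.type(ret / rcount)
Traceback (most recent call last):
ValueError: cannot convert float NaN to integer
```

Run:
```python
from h import *
a=np.radians(5.4); R=np.array([[np.cos(a),np.sin(a)],[-np.sin(a),np.cos(a)]])
for n in('top','side'):
    c=np.load(n+'.npz'); w=world(c); p=w.reshape(-1,3); q=(p[:,:2]-[.6295,.0105])@R.T
    prof=lambda k0,ax,rng:[(np.median(p[k0&(abs(q[:,ax]-s)<.003),2])*1000) for s in rng]
    ys=np.arange(-.17,.172,.002); f=np.array(prof(abs(q[:,0])<.04,1,ys)); b=f>33; e=ys[1:][b[1:]!=b[:-1]]-.001
    print(n,'slot edges',(e*1000).round(), 'mids',((e[1:]+e[:-1])*500).round(1))
    yp=ys[(ys>.06)&(ys<.155)]; g=f[(ys>.06)&(ys<.155)]>64; e=yp[1:][g[1:]!=g[:-1]]-.001; print('pocket y',(e*1000).round())
    xs=np.arange(-.088,.09,.002); g=np.array(prof(abs(q[:,1]-.112)<.02,0,xs))>64; e=xs[1:][g[1:]!=g[:-1]]-.001; print('pocket x',(e*1000).round())
    m=(abs(q[:,0])<.1)&(abs(q[:,1])<.19)&(p[:,2]>.03)&(p[:,2]<.08); r=cv2.minAreaRect((p[m,:2]*1000).astype(np.float32)); print('box rect',np.round(r[0],1),np.round(r[1]),round(r[2],1))
    m=(abs(p[:,0]-.424)<.1)&(abs(p[:,1])<.09)&(p[:,2]>.018)&(p[:,2]<.035); r=cv2.minAreaRect((p[m,:2]*1000).astype(np.float32)); print('cam',r)
```

```text
top slot edges [-137. -109.  -87.  -57.  -37.   -7.   13.   43.] mids [-123.  -98.  -72.  -47.  -22.    3.   28.]
pocket y [ 65.  79. 145.]
pocket x [-77. -53.  55.  81.]
box rect [628.2  10. ] [181. 344.] 5.4
cam ((413.5529479980469, -17.031959533691406), (146.33883666992188, 126.38455963134766), 6.89862060546875)
side slot edges [-137. -109.  -87.  -59.  -37.   -9.   15.   41.] mids [-123.  -98.  -73.  -48.  -23.    3.   28.]
pocket y [ 65.  77. 143.]
pocket x [-81. -55.  53.  75.]
box rect [629.4   9.4] [180. 345.] 5.6
cam ((425.14263916015625, -1.4292793273925781), (63.303810119628906, 108.45893096923828), 68.84729766845703)
  return _methods._mean(a, axis=axis, dtype=dtype,
  ret = ret.dtype.type(ret / rcount)
```

Emit:
{"method": "send_rows", "body": {
  "steps": "0 0 -0.04 0 0 0 -0.12;0 0 -0.04 0 0 0 -0.12;0 0 -0.04 0 0 0 -0.12;-0.15 0.02 -0.04 0 0 0 -0.12;-0.15 0.02 -0.04 0 0 0 -0.12"
}}

```text
clock: 8.88
eef_pos: [0.3697, -0.0452, 0.264]
tool_rot: [-0.443, 0.897, -0.001, 0.002]
ft_force: [0.7, 2.3, -0.6]
grip_width: 0.036
grasp_force: 0.0
```

Emit:
{"method": "send_rows", "body": {
  "steps": "-0.15 0.02 -0.04 0 0 0 -0.12;-0.15 0.02 -0.04 0 0 0 -0.12;-0.15 0.02 -0.04 0 0 0 -0.12;-0.15 0.02 -0.03 0 0 0 -0.12;-0.15 0.02 -0.02 0 0 0 -0.12"
}}

```text
clock: 9.3
eef_pos: [0.4662, -0.2091, 0.2629]
tool_rot: [-0.156, 0.988, -0.001, 0.001]
ft_force: [0.7, 0.4, 0.2]
grip_width: 0.0367
grasp_force: 0.0
```

Emit:
{"method": "send_rows", "body": {
  "steps": "-0.15 0.02 -0.01 0 0 0 -0.12;-0.15 0.01 0 0 0 0 -0.12;-0.15 0 0 0 0 0 -0.12;-0.15 0 0 0 0 0 -0.02;-0.15 0 0 0 0 0 0"
}}

```text
clock: 9.72
eef_pos: [0.4953, -0.2156, 0.2626]
tool_rot: [0.028, 1.0, -0.0, 0.0]
ft_force: [-0.2, -0.2, 0.5]
grip_width: 0.0363
grasp_force: 0.0
```

```bash
python3 -c "
from h import *
st()"
```

```text
t 9.72 tcp [ 495.3 -215.6  262.6] yaw_y 86.8 j [-0.41  0.31  0.18  1.44 -0.   -0.35] F [-0.2 -0.2  0.5] w 36.3 g 0.0
```

Emit:
{"method": "send_rows", "body": {
  "steps": "-0.15 0.01 -0.027 0 0 0 -0.009;-0.15 0.011 -0.027 0 0 0 0;-0.15 0 0 -0.03 0 0 0;-0.15 0 0 -0.03 0 0 0;-0.15 0 0 -0.03 0 0 0"
}}

```text
clock: 10.13
eef_pos: [0.5163, -0.27, 0.1726]
tool_rot: [0.032, 0.999, -0.001, 0.001]
ft_force: [-0.2, 0.1, 0.1]
grip_width: 0.0361
grasp_force: 0.0
```

Emit:
{"method": "send_rows", "body": {
  "steps": "-0.15 0 0 -0.03 0 0 0;-0.15 0 0 -0.03 0 0 0;-0.15 0 0 -0.02 0 0 0;-0.15 0 0 0 0 0 0;-0.15 0 0 0 0 0 0"
}}

```text
clock: 10.55
eef_pos: [0.5155, -0.269, 0.0928]
tool_rot: [0.032, 0.999, -0.0, 0.0]
ft_force: [0.9, 0.0, -0.6]
grip_width: 0.0362
grasp_force: 0.0
```

```bash
python3 -c "
from h import *
st(); live((.12,.14,(.4,.6),(-.5,-.2)))
c=np.load('top.npz')
cv2.imwrite('pics/s3.png',cv2.resize(c['frame'][210:320,350:490],None,fx=5,fy=5,interpolation=3)[:,:,::-1])"
```

```text
t 10.55 tcp [ 515.5 -269.    92.8] yaw_y 86.3 j [-0.48  0.49 -0.    1.08 -0.   -0.42] F [ 0.9  0.  -0.6] w 36.2 g 0.0
top (0.12, 0.14, (0.4, 0.6), (-0.5, -0.2)) [(508.0, -368.0, 142.0, 25.0, -3.8, 131.5, 330.0), (505.0, -416.0, 146.0, 28.0, -4.8, 131.9, 375.0)]
side (0.12, 0.14, (0.4, 0.6), (-0.5, -0.2)) [(511.0, -368.0, 144.0, 25.0, -3.3, 132.7, 395.0), (506.0, -417.0, 143.0, 26.0, -3.3, 133.0, 394.0), (551.0, -272.0, 75.0, 25.0, -4.2, 132.8, 198.0), (549.0, -320.0, 69.0, 27.0, -6.6, 133.0, 179.0)]
```

View pics/s3.png

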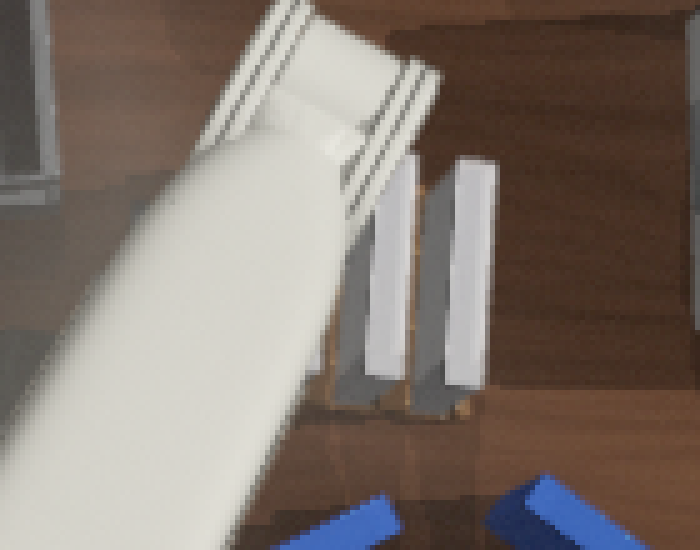

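The arm hides the target, but nothing touches and the neighbours stand untouched at crop (390,265) and (470,270). I close and lift.

Emit:
{"method": "send_rows", "body": {
  "steps": "-1 0 0 0 0 0 0;-1 0 0 0 0 0 0;-1 0 0 0 0 0 0;-1 0 0 0.01 0 0 0;-1 0 0 0.02 0 0 0"
}}

```text
clock: 11.07
eef_pos: [0.5133, -0.2679, 0.1203]
tool_rot: [0.033, 0.999, 0.002, -0.003]
ft_force: [-0.6, 0.2, -2.3]
grip_width: 0.0235
grasp_force: 58.8
```

Emit:
{"method": "send_rows", "body": {
  "steps": "-1 0 0 0.03 0 0 0;-1 0 0 0.03 0 0 0;-1 0 0.01 0.01 0 0 0;-1 0.015 0.03 0 0 0 0.02;-1 0.015 0.04 0 0 0 0.02"
}}

```text
clock: 11.48
eef_pos: [0.5456, -0.1914, 0.194]
tool_rot: [0.015, 1.0, -0.001, 0.001]
ft_force: [0.7, -0.0, -2.8]
grip_width: 0.0234
grasp_force: 59.1
```

Emit:
{"method": "send_rows", "body": {
  "steps": "-1 0.015 0.04 0 0 0 0.02;-1 0.015 0.04 0 0 0 0.02;-1 0.015 0.04 0 0 0 0.02;-1 0.015 0.04 0 0 0 0.02;-1 0.015 0.04 0 0 0 0.02"
}}

```text
clock: 11.9
eef_pos: [0.618, 0.0075, 0.1921]
tool_rot: [-0.037, 0.999, 0.0, -0.001]
ft_force: [0.7, -0.9, -1.8]
grip_width: 0.0231
grasp_force: 59.1
```

Emit:
{"method": "send_rows", "body": {
  "steps": "-1 0.006 0.022 0 0 0 0.019;-1 0 0.005 0 0 0 0;-1 0 0 0 0 0 0;-1 0 0 0 0 0 0;-1 0 0 0 0 0 0"
}}

```text
clock: 12.32
eef_pos: [0.6238, 0.0308, 0.1924]
tool_rot: [-0.045, 0.999, -0.0, -0.001]
ft_force: [-1.0, 0.0, -2.1]
grip_width: 0.0233
grasp_force: 59.1
```

```bash
python3 -c "
from h import *
st(); live((.215,.245,(.45,.8),(-.2,.23)))
c=np.load('side.npz')
cv2.imwrite('pics/s4.png',cv2.resize(c['frame'][190:320,250:420],None,fx=4.5,fy=4.5,interpolation=3)[:,:,::-1])"
```

```text
t 12.32 tcp [623.8  30.8 192.4] yaw_y 95.2 j [ 0.05  0.51  0.3   1.36 -0.   -0.04] F [-1.   0.  -2.1] w 23.3 g 59.1
top (0.215, 0.245, (0.45, 0.8), (-0.2, 0.23)) []
side (0.215, 0.245, (0.45, 0.8), (-0.2, 0.23)) [(663.0, 28.0, 66.0, 56.0, 0.4, 232.2, 248.0)]
```

View pics/s4.png

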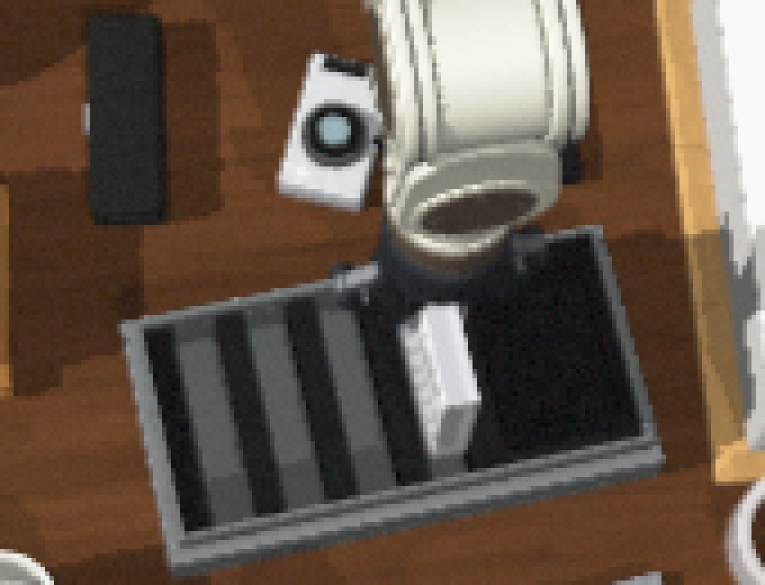

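```bash
cat >> h.py <<'E'
def far(zt,tcp,yaw):
    "held case: far end, mid in tool-aligned frame (mm), from side view"
    c=np.load('side.npz'); p=world(c)[:,:,:].reshape(-1,3); f=c['frame'].reshape(-1,3).min(1)
    a=np.radians(yaw-90); d=(p[:,:2]-np.array(tcp)/1000); x=d@[np.cos(a),np.sin(a)]; y=d@[-np.sin(a),np.cos(a)]
    m=(abs(p[:,2]-zt)<.01)&(f>130)&(x>.02)&(x<.1)&(abs(y)<.03)
    r=cv2.minAreaRect(np.c_[x,y][m].astype(np.float32)*1000)
    print('far x',np.percentile(x[m],[98,100]).round(4)*1000,'y',(np.percentile(y[m],[1,50,99])*1000).round(1),'z',np.median(p[m,2]).round(4),m.sum(),np.round(r[2],1))
E
python3 -c "
from h import *
far(.2325,(623.8,30.8),95.2)"
```

```text
far x [71.4 72.2] y [-11.9  -1.3  11.4] z 0.2322 168 0.4
```

Emit:
{"method": "send_rows", "body": {
  "steps": "-1 0.003 0.007 0 0 0 0.004;-1 0 0 -0.01 0 0 0;-1 0 0 -0.03 0 0 0;-1 0 0 -0.01 0 0 0;-1 0 0 0 0 0 0"
}}

```text
clock: 12.83
eef_pos: [0.6235, 0.0381, 0.1424]
tool_rot: [-0.048, 0.999, -0.0, -0.003]
ft_force: [1.0, -0.6, 0.9]
grip_width: 0.0237
grasp_force: 59.4
```

```bash
python3 -c "
from h import *
st()"
```

```text
t 12.83 tcp [623.5  38.1 142.4] yaw_y 95.5 j [ 0.06  0.54  0.22  1.26 -0.   -0.03] F [ 1.  -0.6  0.9] w 23.7 g 59.4
```

Emit:
{"method": "send_rows", "body": {
  "steps": "-1 0.001 0 0 0 0 0;-1 0 0 0 0 0 0;-1 0 0 -0.01 0 0 0;-1 0 0 0 0 0 0;-1 0 0 0 0 0 0"
}}

```text
clock: 13.25
eef_pos: [0.6235, 0.0383, 0.1364]
tool_rot: [-0.048, 0.999, -0.0, -0.003]
ft_force: [-22.9, -2.3, 26.3]
grip_width: 0.0237
grasp_force: 63.0
```

```bash
python3 -c "
from h import *
st(); grab('side'); far(.173,(626,38),95.5)"
```

```text
t 13.25 tcp [623.5  38.3 136.4] yaw_y 95.5 j [ 0.06  0.54  0.21  1.24 -0.   -0.03] F [-22.9  -2.3  26.3] w 23.7 g 63.0
far x [66.8 66.8] y [-11.5  -6.3  10.2] z 0.1738 38 89.0
```

Emit:
{"method": "send_rows", "body": {
  "steps": "-1 -0.002 0 0.01 0 0 0;-1 0 0 0.02 0 0 0;-1 0 0 0.02 0 0 0;-1 0 0 0 0 0 0;-1 0 0 0 0 0 0"
}}

```text
clock: 13.72
eef_pos: [0.6278, 0.039, 0.1831]
tool_rot: [-0.048, 0.999, 0.0, 0.002]
ft_force: [-0.9, 0.8, -3.2]
grip_width: 0.0235
grasp_force: 59.3
```

Run:
```python
from h import *
o=st(); grab('side'); grab('top'); t=o['eef_pos'][:2]*1000; far(.2255-.0,t,95.4)
a=np.radians(5.4); R=np.array([[np.cos(a),np.sin(a)],[-np.sin(a),np.cos(a)]])
for n in('top','side'):
    p=world(np.load(n+'.npz')).reshape(-1,3); q=(p[:,:2]-[.6295,.0105])@R.T
    for y in(-.0225,-.0725,-.1225):
        xs=np.arange(-.096,.1,.001); f=[]
        for s in xs:
            k=(abs(q[:,1]-y)<.008)&(abs(q[:,0]-s)<.0015); f.append(np.median(p[k,2])*1000 if k.any() else -1)
        print(n,y,[(round(x*1000),round(v)) for x,v in zip(xs,f) if abs(x)>.064])
```

```text
t 13.72 tcp [627.8  39.  183.1] yaw_y 95.5 j [ 0.06  0.52  0.29  1.34  0.   -0.03] F [-0.9  0.8 -3.2] w 23.5 g 59.3
far x [67.2 68.6] y [-11.7  -1.6  11.1] z 0.2312 79 89.0
top -0.0225 [(-96, 1), (-95, 3), (-94, -2), (-93, -2), (-92, 2), (-91, 17), (-90, 21), (-89, 32), (-88, 39), (-87, 43), (-86, 45), (-85, 46), (-84, 48), (-83, 46), (-82, 45), (-81, 44), (-80, 62), (-79, 58), (-78, 55), (-77, 54), (-76, 72), (-75, 73), (-74, 67), (-73, 63), (-72, 63), (-71, -1), (-70, -1), (-69, -1), (-68, -1), (-67, -1), (-66, -1), (-65, -1), (64, -1), (65, -1), (66, -1), (67, -1), (68, -1), (69, -1), (70, -1), (71, -1), (72, 73), (73, 67), (74, 69), (75, 64), (76, 64), (77, 59), (78, 62), (79, 62), (80, -1), (81, -1), (82, -1), (83, -1), (84, -1), (85, -1), (86, 43), (87, 40), (88, 40), (89, 40), (90, 38), (91, -1), (92, -1), (93, -1), (94, -1), (95, -1), (96, -1), (97, -1), (98, -1), (99, -1)]
top -0.0725 [(-96, 3), (-95, 3), (-94, 3), (-93, -2), (-92, -2), (-91, 1), (-90, 7), (-89, 23), (-88, 23), (-87, 23), (-86, 41), (-85, 45), (-84, 45), (-83, 45), (-82, 39), (-81, 39), (-80, 43), (-79, 47),
[... 2665 characters left out ...]
(-96, -1), (-95, -1), (-94, -1), (-93, -1), (-92, -1), (-91, -1), (-90, -1), (-89, -1), (-88, -1), (-87, 47), (-86, 47), (-85, 47), (-84, -1), (-83, -1), (-82, -1), (-81, -1), (-80, -1), (-79, 63), (-78, 67), (-77, 63), (-76, 39), (-75, 37), (-74, 36), (-73, 37), (-72, 34), (-71, 15), (-70, 4), (-69, 5), (-68, 3), (-67, 5), (-66, 4), (-65, 6), (64, -1), (65, -1), (66, -1), (67, -1), (68, -1), (69, -1), (70, -1), (71, -1), (72, -1), (73, 66), (74, 68), (75, 68), (76, 68), (77, 56), (78, 55), (79, 50), (80, 43), (81, 43), (82, 43), (83, 43), (84, 43), (85, 42), (86, 42), (87, 30), (88, 24), (89, 22), (90, 15), (91, 0), (92, 0), (93, -1), (94, 0), (95, 0), (96, -4), (97, -4), (98, -4), (99, 2)]
```

Run:
```python
from h import *
c=np.load('side.npz'); p=world(c).reshape(-1,3); f=c['frame'].reshape(-1,3).min(1)
a=np.radians(5.4); d=p[:,:2]-[.6278,.039]; x=d@[np.cos(a),np.sin(a)]*1000; y=d@[-np.sin(a),np.cos(a)]*1000; z=p[:,2]*1000
m=(abs(y)<9)&(f>60)&(x>20)&(x<100)&(z>75)&(z<260)
for x0 in range(20,80,6):
    k=m&(abs(x-x0)<3)&(z>215); print(x0,np.median(z[k]).round(1),k.sum(),end=' | ')
print()
for z0 in range(85,240,10):
    k=m&(abs(z-z0)<5)&(x>55); print(z0,np.median(x[k]).round(1) if k.any() else 0,k.sum(),end=' | ')
cv2.imwrite('pics/s5.png',cv2.resize(c['frame'][225:320,300:400],None,fx=6,fy=6,interpolation=3)[:,:,::-1])
```

```text
20 232.3 8 | 26 232.4 12 | 32 236.2 12 | 38 235.2 11 | 44 239.0 13 | 50 241.2 15 | 56 238.2 12 | 62 233.4 22 | 68 222.2 12 | 74 nan 0 | 
85 0 0 | 95 0 0 | 105 0 0 | 115 86.4 4 | 125 84.6 6 | 135 84.2 9 | 145 82.7 7 | 155 80.3 13 | 165 76.9 7 | 175 75.5 10 | 185 73.0 10 | 195 71.1 11 | 205 68.5 11 | 215 66.3 7 | 225 65.1 14 | 235 60.8 18 |
  return _methods._mean(a, axis=axis, dtype=dtype,
  ret = ret.dtype.type(ret / rcount)
```

View pics/s5.png

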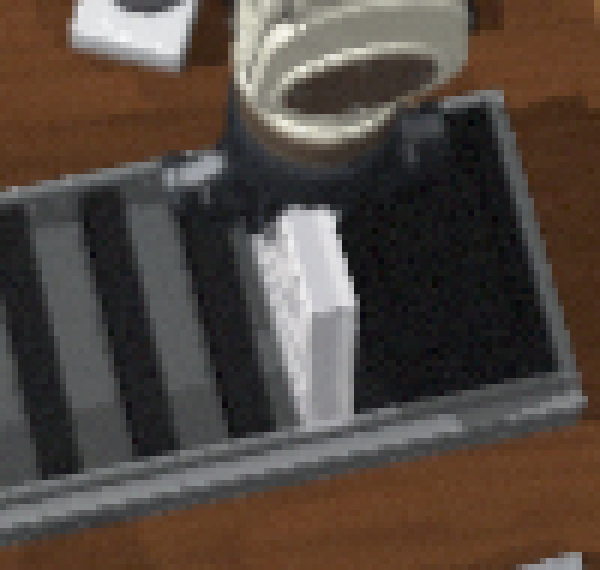

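Emit:
{"method": "send_rows", "body": {
  "steps": "-1 0 0 0.02 -0.007 0.07 0;-1 0 0 0.01 -0.007 0.07 0;-1 0 0 0 -0.006 0.069 0;-1 0 0 0 0 0 0;-1 0 0 0 0 0 0"
}}

```text
clock: 14.23
eef_pos: [0.6267, 0.039, 0.2083]
tool_rot: [-0.048, 0.993, -0.005, -0.107]
ft_force: [0.3, 0.3, -1.5]
grip_width: 0.0234
grasp_force: 59.2
```

```bash
cat >> h.py <<'E'
def face(t,yaw=95.4):
    "held case from side view, in tool-yaw frame at t (mm): top edge line, far face line, lateral"
    c=grab('side'); p=world(c).reshape(-1,3)*1000; f=c['frame'].reshape(-1,3).min(1)
    a=np.radians(yaw-90); d=p[:,:2]-t[:2]; x=d@[np.cos(a),np.sin(a)]; y=d@[-np.sin(a),np.cos(a)]; z=p[:,2]
    m=(abs(y)<9)&(f>60)&(x>15)&(x<110)&(z>t[2]-70)&(z<t[2]+65)
    k=m&(z>t[2]+28)&(x<58); k=k&(abs(z-np.median(z[k]))<12); A=np.polyfit(x[k],z[k],1)
    k=m&(x>58)&(z<t[2]+30)&(z>t[2]-65); B=np.polyfit(z[k],x[k],1); B=np.polyfit(z[k][abs(np.polyval(B,z[k])-x[k])<4],x[k][abs(np.polyval(B,z[k])-x[k])<4],1)
    k=(z>t[2]+25)&(x>25)&(x<70)&(abs(y)<25)&(f>120)
    print('top slope deg',np.degrees(np.arctan(A[0])).round(1),'z at x=20,60',np.polyval(A,[20,60]).round(1),'| face slope deg',np.degrees(np.arctan(-B[0])).round(1),'x at tcp z+20,-60',np.polyval(B,[t[2]+20,t[2]-60]).round(1),'| y',np.percentile(y[k],[2,98]).round(1))
E
python3 -c "
from h import *
o=st(); face(o['eef_pos']*1000)"
```

```text
t 14.23 tcp [626.7  39.  208.3] yaw_y 95.5 j [ 0.07  0.71  0.67  1.74 -0.01 -0.03] F [ 0.3  0.3 -1.5] w 23.4 g 59.2
top slope deg 2.4 z at x=20,60 [250.  251.7] | face slope deg 0.4 x at tcp z+20,-60 [72.  72.5] | y [-23.2  23.8]
```

Emit:
{"method": "send_rows", "body": {
  "steps": "-1 -0.001 -0.001 -0.01 0 0.012 0;-1 0 0 -0.02 0 0 0;-1 0 0 -0.02 0 0 0;-1 0 0 -0.01 0 0 0;-1 0 0 0 0 0 0"
}}

```text
clock: 14.7
eef_pos: [0.6237, 0.0377, 0.1503]
tool_rot: [-0.048, 0.993, -0.005, -0.112]
ft_force: [0.2, 0.2, -0.9]
grip_width: 0.0232
grasp_force: 59.3
```

```bash
python3 -c "
from h import *
o=st(); face(o['eef_pos']*1000)"
```

```text
t 14.7 tcp [623.7  37.7 150.3] yaw_y 95.5 j [ 0.06  0.73  0.55  1.61 -0.01 -0.03] F [ 0.2  0.2 -0.9] w 23.2 g 59.3
top slope deg 0.7 z at x=20,60 [192.8 193.2] | face slope deg -0.1 x at tcp z+20,-60 [72.  71.8] | y [-23.5  23.7]
```

Emit:
{"method": "send_rows", "body": {
  "steps": "-1 0.002 0 0 0 0 0;-1 0 0 0 0 0 0;-1 0 0 0 0 0 0;-1 0 0 0 0 0 0;-1 0 0 0 0 0 0"
}}

```text
clock: 15.17
eef_pos: [0.6277, 0.038, 0.1533]
tool_rot: [-0.048, 0.993, -0.005, -0.11]
ft_force: [-0.5, 0.9, -1.3]
grip_width: 0.0236
grasp_force: 59.3
```

Emit:
{"method": "send_rows", "body": {
  "steps": "-1 0 0 -0.01 0 0 0;-1 0 0 -0.01 0 0 0;-1 0 0 -0.005 0 0 0;-1 0 0 0 0 0 0;-1 0 0 0 0 0 0"
}}

```text
clock: 15.58
eef_pos: [0.6267, 0.0379, 0.1265]
tool_rot: [-0.048, 0.993, -0.005, -0.112]
ft_force: [0.6, 0.2, -0.8]
grip_width: 0.0233
grasp_force: 59.3
```

Emit:
{"method": "send_rows", "body": {
  "steps": "-1 0 0 -0.01 0 0 0;-1 0 0 -0.01 0 0 0;-1 0 0 -0.01 0 0 0;-1 0 0 0 0 0 0;-1 0 0 0 0 0 0"
}}

```text
clock: 16.0
eef_pos: [0.6265, 0.0379, 0.0963]
tool_rot: [-0.048, 0.993, -0.005, -0.112]
ft_force: [-0.9, 0.4, -1.0]
grip_width: 0.0232
grasp_force: 59.3
```

Emit:
{"method": "send_rows", "body": {
  "steps": "-1 0 0 -0.004 0 0 0;-1 0 0 -0.002 0 0 0;-1 0 0 0 0 0 0;-1 0 0 0 0 0 0;-1 0 0 0 0 0 0"
}}

```text
clock: 16.42
eef_pos: [0.6276, 0.0379, 0.092]
tool_rot: [-0.048, 0.993, -0.005, -0.11]
ft_force: [-0.2, -0.7, -1.3]
grip_width: 0.0234
grasp_force: 59.3
```

```bash
python3 -c "
from h import *
o=st(); face(o['eef_pos']*1000)"
```

```text
t 16.42 tcp [627.6  37.9  92. ] yaw_y 95.5 j [ 0.06  0.77  0.46  1.49 -0.01 -0.03] F [-0.2 -0.7 -1.3] w 23.4 g 59.3
top slope deg 10.3 z at x=20,60 [128.7 136. ] | face slope deg 9.1 x at tcp z+20,-60 [70.1 82.9] | y [-23.6  23.9]
```

Emit:
{"method": "send_rows", "body": {
  "steps": "-1 0 0 -0.002 0 0 0;-1 0 0 -0.001 0 0 0;-1 0 0 0 0 0 0;-1 0 0 0 0 0 0;-1 0 0 0 0 0 0"
}}

```text
clock: 16.88
eef_pos: [0.6274, 0.0379, 0.0886]
tool_rot: [-0.048, 0.993, -0.005, -0.111]
ft_force: [0.1, 0.3, -1.5]
grip_width: 0.0232
grasp_force: 59.4
```

Emit:
{"method": "send_rows", "body": {
  "steps": "-0.2 0 0 0 0 0 0;-0.2 0 0 0 0 0 0;-0.2 0 0 0 0 0 0;-0.2 0 0 0 0 0 0;-0.2 0 0 0 0 0 0"
}}

```text
clock: 17.3
eef_pos: [0.6275, 0.0379, 0.0889]
tool_rot: [-0.048, 0.993, -0.005, -0.11]
ft_force: [0.2, -0.3, -0.4]
grip_width: 0.0342
grasp_force: 0.0
```

Emit:
{"method": "send_rows", "body": {
  "steps": "-0.2 0 0 0.03 0.007 -0.07 0;-0.2 0 0 0.03 0.007 -0.07 0;-0.2 0 0 0.03 0.007 -0.07 0;-0.2 0 0 0.03 0 -0.012 0;-0.2 0 -0.02 0 0 0 0"
}}

```text
clock: 17.72
eef_pos: [0.6294, 0.0208, 0.2169]
tool_rot: [-0.05, 0.999, 0.001, 0.007]
ft_force: [1.2, -0.1, 0.9]
grip_width: 0.0342
grasp_force: 0.0
```

Emit:
{"method": "send_rows", "body": {
  "steps": "-0.2 -0.015 -0.04 0 0 0 -0.02;-0.2 -0.015 -0.04 0 0 0 -0.02;-0.2 -0.015 -0.04 0 0 0 -0.02;-0.2 -0.015 -0.04 0 0 0 -0.02;-0.2 -0.015 -0.04 0 0 0 -0.02"
}}

```text
clock: 18.13
eef_pos: [0.5533, -0.1786, 0.209]
tool_rot: [0.002, 1.0, 0.0, 0.001]
ft_force: [1.1, -0.6, -0.2]
grip_width: 0.0344
grasp_force: 0.0
```

Emit:
{"method": "send_rows", "body": {
  "steps": "-0.2 -0.015 -0.04 0 0 0 -0.02;-0.2 -0.014 -0.04 0 0 0 -0.02;-0.2 -0.01 -0.03 0 0 0 -0.02;-0.2 0 -0.024 0 0 0 0;-0.2 0 0 0 0 0 0"
}}

```text
clock: 18.55
eef_pos: [0.5147, -0.3144, 0.2087]
tool_rot: [0.035, 0.999, -0.001, 0.001]
ft_force: [0.0, -0.5, -0.9]
grip_width: 0.0339
grasp_force: 0.0
```

```bash
python3 -c "
from h import *
o=st(); live((.12,.14,(.4,.75),(-.5,.1)),(.01,.05,(.25,.53),(-.1,.12)))"
```

```text
t 18.55 tcp [ 514.7 -314.4  208.7] yaw_y 86.0 j [-0.55  0.46  0.26  1.37 -0.   -0.48] F [ 0.  -0.5 -0.9] w 33.9 g 0.0
top (0.12, 0.14, (0.4, 0.75), (-0.5, 0.1)) [(628.0, 39.0, 144.0, 24.0, 5.5, 130.4, 333.0), (496.0, -415.0, 125.0, 26.0, -4.0, 131.5, 276.0)]
top (0.01, 0.05, (0.25, 0.53), (-0.1, 0.12)) [(424.0, 0.0, 106.0, 64.0, -22.4, 29.5, 624.0)]
side (0.12, 0.14, (0.4, 0.75), (-0.5, 0.1)) [(508.0, -417.0, 142.0, 27.0, -3.5, 132.9, 370.0), (526.0, -318.0, 116.0, 24.0, -4.2, 132.7, 295.0), (526.0, -369.0, 111.0, 24.0, -3.9, 132.7, 298.0), (629.0, 39.0, 143.0, 25.0, 5.7, 131.5, 397.0)]
side (0.01, 0.05, (0.25, 0.53), (-0.1, 0.12)) [(423.0, -1.0, 116.0, 64.0, -22.3, 30.3, 607.0)]
```

Emit:
{"method": "send_rows", "body": {
  "steps": "-0.15 -0.003 -0.003 0 0 0 0.005;-0.15 0 0 -0.02 0 0 0;-0.15 0 0 -0.02 0 0 0;-0.15 0 0 -0.01 0 0 0;-0.15 0 0 0 0 0 0"
}}

```text
clock: 19.07
eef_pos: [0.5115, -0.3102, 0.1559]
tool_rot: [0.028, 1.0, 0.002, -0.002]
ft_force: [-0.5, 0.2, -0.0]
grip_width: 0.0365
grasp_force: 0.0
```

```bash
python3 -c "
from h import *
o=st()"
```

```text
t 19.07 tcp [ 511.5 -310.2  155.9] yaw_y 86.8 j [-0.55  0.48  0.15  1.25  0.   -0.49] F [-0.5  0.2 -0. ] w 36.5 g 0.0
```

Emit:
{"method": "send_rows", "body": {
  "steps": "-0.15 0 0 0 0 0 0;-0.15 0 0 0 0 0 0;-0.15 0 0 0 0 0 0;-0.15 0 0 0 0 0 0;-0.15 0 0 0 0 0 0"
}}

```text
clock: 19.48
eef_pos: [0.5134, -0.3127, 0.1596]
tool_rot: [0.029, 1.0, -0.0, 0.001]
ft_force: [-0.6, -0.5, 0.3]
grip_width: 0.0362
grasp_force: 0.0
```

```bash
python3 -c "
from h import *
o=st()"
```

```text
t 19.48 tcp [ 513.4 -312.7  159.6] yaw_y 86.7 j [-0.55  0.48  0.16  1.25  0.   -0.49] F [-0.6 -0.5  0.3] w 36.2 g 0.0
```

Emit:
{"method": "send_rows", "body": {
  "steps": "-0.15 -0.002 -0.005 0 0 0 -0.008;-0.15 0 0 0 0 0 0;-0.15 0 0 0 0 0 0;-0.15 0 0 -0.01 0 0 0;-0.15 0 0 -0.02 0 0 0"
}}

```text
clock: 19.9
eef_pos: [0.5127, -0.3187, 0.1307]
tool_rot: [0.033, 0.999, -0.001, 0.003]
ft_force: [0.7, 0.1, -0.1]
grip_width: 0.0363
grasp_force: 0.0
```

Emit:
{"method": "send_rows", "body": {
  "steps": "-0.15 0 0 -0.02 0 0 0;-0.15 0 0 -0.018 0 0 0;-0.15 0 0 0 0 0 0;-0.15 0 0 0 0 0 0;-0.15 0 0 0 0 0 0"
}}

```text
clock: 20.32
eef_pos: [0.5107, -0.3173, 0.0901]
tool_rot: [0.033, 0.999, 0.001, 0.0]
ft_force: [0.5, 0.3, 0.1]
grip_width: 0.0363
grasp_force: 0.4
```

Emit:
{"method": "send_rows", "body": {
  "steps": "-1 0 0 0 0 0 0;-1 0 0 0 0 0 0;-1 0 0 0 0 0 0;-1 0 0 0 0 0 0;-1 0 0 0 0 0 0"
}}

```text
clock: 20.73
eef_pos: [0.5107, -0.3174, 0.0902]
tool_rot: [0.033, 0.999, 0.001, 0.0]
ft_force: [0.3, -0.9, -1.0]
grip_width: 0.0237
grasp_force: 58.8
```

Emit:
{"method": "send_rows", "body": {
  "steps": "-1 0 0 0.01 0 0 0;-1 0 0 0.02 0 0 0;-1 0 0 0.03 0 0 0;-1 0 0 0.03 0 0 0;-1 0 0 0.02 0 0 0"
}}

```text
clock: 21.15
eef_pos: [0.5115, -0.3178, 0.2043]
tool_rot: [0.033, 0.999, -0.0, 0.002]
ft_force: [0.8, -0.1, -1.4]
grip_width: 0.0232
grasp_force: 58.8
```

Emit:
{"method": "send_rows", "body": {
  "steps": "-1 0 0 0 0 0 0;-1 0 0 0 0 0 0;-1 0 0 0 0 0 0;-1 0 0 0 0 0 0;-1 0 0 0 0 0 0"
}}

```text
clock: 21.57
eef_pos: [0.5099, -0.3169, 0.1987]
tool_rot: [0.033, 0.999, 0.001, -0.001]
ft_force: [-0.5, -0.2, -1.6]
grip_width: 0.0232
grasp_force: 58.9
```

```bash
python3 -c "
from h import *
o=st(); face(o['eef_pos']*1000,86.2); live((.12,.14,(.4,.75),(-.5,-.2)))"
```

```text
t 21.57 tcp [ 509.9 -316.9  198.7] yaw_y 86.2 j [-0.56  0.46  0.23  1.35  0.   -0.49] F [-0.5 -0.2 -1.6] w 23.2 g 58.9
top slope deg -0.8 z at x=20,60 [241.6 241. ] | face slope deg -0.2 x at tcp z+20,-60 [71.9 71.7] | y [-23.3  23.6]
top (0.12, 0.14, (0.4, 0.75), (-0.5, -0.2)) [(487.0, -415.0, 108.0, 25.0, -3.8, 131.6, 240.0)]
side (0.12, 0.14, (0.4, 0.75), (-0.5, -0.2)) [(508.0, -417.0, 142.0, 26.0, -4.3, 132.3, 371.0), (527.0, -369.0, 111.0, 25.0, -3.8, 132.4, 299.0), (540.0, -307.0, 93.0, 23.0, -18.1, 131.6, 46.0)]
```

Emit:
{"method": "send_rows", "body": {
  "steps": "-1 0.006 0.015 0 0 0 0.01;-1 0.012 0.03 0 0 0 0.016;-1 0.012 0.03 0 0 0 0.016;-1 0.012 0.03 0 0 0 0.016;-1 0.012 0.03 0 0 0 0.016"
}}

```text
clock: 22.13
eef_pos: [0.565, -0.1813, 0.2002]
tool_rot: [-0.004, 1.0, 0.001, 0.0]
ft_force: [0.3, 0.3, -1.2]
grip_width: 0.0234
grasp_force: 59.0
```

Emit:
{"method": "send_rows", "body": {
  "steps": "-1 0.012 0.03 0 0 0 0.016;-1 0.012 0.03 0 0 0 0.016;-1 0.012 0.03 0 0 0 0.016;-1 0.012 0.03 0 0 0 0.016;-1 0.012 0.03 0 0 0 0.016"
}}

```text
clock: 22.55
eef_pos: [0.6251, -0.0309, 0.2003]
tool_rot: [-0.044, 0.999, 0.0, 0.0]
ft_force: [0.9, 0.2, -1.7]
grip_width: 0.0233
grasp_force: 59.0
```

Emit:
{"method": "send_rows", "body": {
  "steps": "-1 0.006 0.015 0 0 0 0.008;-1 0 0 0 0 0 0;-1 0 0 0 0 0 0;-1 0 0 0 0 0 0;-1 0 0 0 0 0 0"
}}

```text
clock: 22.97
eef_pos: [0.6304, -0.0189, 0.2006]
tool_rot: [-0.047, 0.999, 0.0, 0.0]
ft_force: [-0.3, -1.0, -1.5]
grip_width: 0.0238
grasp_force: 59.2
```

```bash
python3 -c "
from h import *
o=st(); face(o['eef_pos']*1000,95.4)"
```

```text
t 22.97 tcp [630.4 -18.9 200.6] yaw_y 95.4 j [-0.03  0.52  0.33  1.39  0.   -0.12] F [-0.3 -1.  -1.5] w 23.8 g 59.2
top slope deg -0.7 z at x=20,60 [243.5 243. ] | face slope deg -0.2 x at tcp z+20,-60 [72.  71.8] | y [-23.8  24. ]
```

Emit:
{"method": "send_rows", "body": {
  "steps": "-1 0.001 0.008 0 0 0 0;-1 0 0 0 0 0 0;-1 0 0 -0.01 0 0 0;-1 0 0 -0.015 0 0 0;-1 0 0 -0.015 0 0 0"
}}

```text
clock: 23.43
eef_pos: [0.6322, -0.0097, 0.1602]
tool_rot: [-0.048, 0.999, 0.0, 0.001]
ft_force: [-0.2, -0.0, -1.5]
grip_width: 0.0236
grasp_force: 59.1
```

Emit:
{"method": "send_rows", "body": {
  "steps": "-1 0 0 -0.01 0 0 0;-1 0 0 0 0 0 0;-1 0 0 0 0 0 0;-1 0 0 0 0 0 0;-1 0 0 0 0 0 0"
}}

```text
clock: 23.85
eef_pos: [0.6327, -0.0095, 0.1518]
tool_rot: [-0.048, 0.999, 0.0, 0.002]
ft_force: [0.0, -0.6, -1.6]
grip_width: 0.0231
grasp_force: 59.1
```

```bash
python3 -c "
from h import *
o=st(); face(o['eef_pos']*1000,95.4)"
```

```text
t 23.85 tcp [632.7  -9.5 151.8] yaw_y 95.5 j [-0.02  0.54  0.25  1.27  0.   -0.11] F [ 0.  -0.6 -1.6] w 23.1 g 59.1
top slope deg 0.4 z at x=20,60 [194.9 195.1] | face slope deg 0.1 x at tcp z+20,-60 [71.7 71.7] | y [-23.8  23.9]
```

Emit:
{"method": "send_rows", "body": {
  "steps": "-1 -0.001 -0.002 0 0 0 0;-1 0 0 -0.01 0 0 0;-1 0 0 -0.01 0 0 0;-1 0 0 0 0 0 0;-1 0 0 0 0 0 0"
}}

```text
clock: 24.32
eef_pos: [0.6297, -0.0115, 0.1289]
tool_rot: [-0.048, 0.999, 0.001, -0.001]
ft_force: [0.2, -0.5, -1.7]
grip_width: 0.0236
grasp_force: 59.1
```

Emit:
{"method": "send_rows", "body": {
  "steps": "-1 0 0 -0.01 0 0 0;-1 0 0 0 0 0 0;-1 0 0 0 0 0 0;-1 0 0 0 0 0 0;-1 0 0 0 0 0 0"
}}

```text
clock: 24.73
eef_pos: [0.6311, -0.0115, 0.121]
tool_rot: [-0.048, 0.999, 0.0, 0.001]
ft_force: [-0.4, -0.5, -2.0]
grip_width: 0.023
grasp_force: 59.1
```

Free in the slot (bottom at about 39 mm, no force). Down the rest, release, withdraw.

Emit:
{"method": "send_rows", "body": {
  "steps": "-1 0 0 -0.01 0 0 0;-1 0 0 -0.01 0 0 0;-1 0 0 -0.007 0 0 0;-1 0 0 -0.003 0 0 0;-1 0 0 0 0 0 0"
}}

```text
clock: 25.15
eef_pos: [0.6299, -0.0115, 0.0893]
tool_rot: [-0.048, 0.999, 0.001, -0.001]
ft_force: [-0.0, 0.3, -1.2]
grip_width: 0.0231
grasp_force: 59.1
```

Emit:
{"method": "send_rows", "body": {
  "steps": "-1 0 0 -0.001 0 0 0;-1 0 0 0 0 0 0;-0.2 0 0 0 0 0 0;-0.2 0 0 0 0 0 0;-0.2 0 0 0 0 0 0"
}}

```text
clock: 25.57
eef_pos: [0.6314, -0.0115, 0.0903]
tool_rot: [-0.048, 0.999, 0.0, 0.001]
ft_force: [-0.5, -0.2, 0.3]
grip_width: 0.0343
grasp_force: 0.0
```

Emit:
{"method": "send_rows", "body": {
  "steps": "-0.2 0 0 0 0 0 0;-0.2 0 0 0.02 0 0 0;-0.2 0 0 0.03 0 0 0;-0.2 0 0 0.03 0 0 0;-0.2 0 0 0.03 0 0 0"
}}

```text
clock: 25.98
eef_pos: [0.6306, -0.0115, 0.2009]
tool_rot: [-0.048, 0.999, 0.0, 0.0]
ft_force: [0.1, -0.4, -0.0]
grip_width: 0.034
grasp_force: 0.0
```

Emit:
{"method": "send_rows", "body": {
  "steps": "-0.2 -0.006 -0.018 0 0 0 -0.01;-0.2 -0.012 -0.035 0 0 0 -0.016;-0.2 -0.012 -0.035 0 0 0 -0.016;-0.2 -0.012 -0.035 0 0 0 -0.016;-0.2 -0.012 -0.035 0 0 0 -0.016"
}}

```text
clock: 26.4
eef_pos: [0.5764, -0.1707, 0.2002]
tool_rot: [-0.011, 1.0, 0.0, 0.001]
ft_force: [1.5, 0.1, -0.4]
grip_width: 0.0342
grasp_force: 0.0
```

Emit:
{"method": "send_rows", "body": {
  "steps": "-0.2 -0.012 -0.035 0 0 0 -0.016;-0.2 -0.012 -0.035 0 0 0 -0.016;-0.2 -0.012 -0.035 0 0 0 -0.016;-0.2 -0.012 -0.035 0 0 0 -0.016;-0.2 -0.012 -0.035 0 0 0 -0.016"
}}

```text
clock: 26.82
eef_pos: [0.5162, -0.3461, 0.2001]
tool_rot: [0.03, 1.0, 0.0, 0.001]
ft_force: [0.5, -0.6, -0.2]
grip_width: 0.0341
grasp_force: 0.0
```

Emit:
{"method": "send_rows", "body": {
  "steps": "-0.2 -0.006 -0.018 0 0 0 -0.006;-0.2 0 0 0 0 0 0;-0.2 0 0 0 0 0 0;-0.2 0 0 0 0 0 0;-0.2 0 0 0 0 0 0"
}}

```text
clock: 27.23
eef_pos: [0.5115, -0.3613, 0.1998]
tool_rot: [0.031, 1.0, 0.001, 0.001]
ft_force: [0.7, -0.3, 0.2]
grip_width: 0.0341
grasp_force: 0.0
```

```bash
python3 -c "
from h import *
o=st(); live((.12,.14,(.4,.75),(-.5,.1)))"
```

```text
t 27.23 tcp [ 511.5 -361.3  199.8] yaw_y 86.4 j [-0.62  0.51  0.32  1.38  0.   -0.55] F [ 0.7 -0.3  0.2] w 34.1 g 0.0
top (0.12, 0.14, (0.4, 0.75), (-0.5, 0.1)) [(631.0, -10.0, 143.0, 24.0, 5.4, 130.0, 326.0), (628.0, 40.0, 144.0, 24.0, 5.4, 130.2, 333.0)]
side (0.12, 0.14, (0.4, 0.75), (-0.5, 0.1)) [(528.0, -369.0, 109.0, 25.0, -3.2, 132.3, 286.0), (526.0, -418.0, 109.0, 25.0, -4.5, 132.6, 282.0), (629.0, 39.0, 142.0, 25.0, 5.3, 131.1, 391.0), (631.0, -11.0, 146.0, 25.0, 5.4, 131.0, 397.0)]
```

Emit:
{"method": "send_rows", "body": {
  "steps": "-0.15 -0.002 -0.007 0 0 0 -0.003;-0.15 0 0 0 0 0 0;-0.15 0 0 -0.01 0 0 0;-0.15 0 0 -0.015 0 0 0;-0.15 0 0 -0.015 0 0 0"
}}

```text
clock: 27.75
eef_pos: [0.5092, -0.3695, 0.1591]
tool_rot: [0.034, 0.999, 0.0, 0.001]
ft_force: [-0.6, -0.6, -0.1]
grip_width: 0.0366
grasp_force: 0.0
```

Emit:
{"method": "send_rows", "body": {
  "steps": "-0.15 0 0 0 0 0 0;-0.15 0 0 0 0 0 0;-0.15 0 0 0 0 0 0;-0.15 0 0 0 0 0 0;-0.15 0 0 0 0 0 0"
}}

```text
clock: 28.17
eef_pos: [0.5095, -0.3699, 0.1608]
tool_rot: [0.034, 0.999, -0.0, 0.001]
ft_force: [-0.3, 0.0, -1.0]
grip_width: 0.0365
grasp_force: 0.0
```

Emit:
{"method": "send_rows", "body": {
  "steps": "-0.15 0 0.002 -0.02 0 0 0.004;-0.15 0 0 -0.02 0 0 0;-0.15 0 0 -0.02 0 0 0;-0.15 0 0 -0.01 0 0 0;-0.15 0 0 0 0 0 0"
}}

```text
clock: 28.58
eef_pos: [0.5089, -0.3681, 0.091]
tool_rot: [0.032, 0.999, -0.001, 0.001]
ft_force: [-0.7, 0.5, 1.2]
grip_width: 0.0363
grasp_force: 0.0
```

Emit:
{"method": "send_rows", "body": {
  "steps": "-0.15 0 0 0 0 0 0;-1 0 0 0 0 0 0;-1 0 0 0 0 0 0;-1 0 0 0 0 0 0;-1 0 0 0 0 0 0"
}}

```text
clock: 29.0
eef_pos: [0.5096, -0.3683, 0.0911]
tool_rot: [0.032, 0.999, -0.001, 0.002]
ft_force: [-1.0, 0.3, 6.0]
grip_width: 0.0232
grasp_force: 59.5
```

Emit:
{"method": "send_rows", "body": {
  "steps": "-1 0 0 0.01 0 0 0;-1 0 0 0.02 0 0 0;-1 0 0 0.03 0 0 0;-1 0 0 0.03 0 0 0;-1 0 0 0.02 0 0 0"
}}

```text
clock: 29.42
eef_pos: [0.5093, -0.3676, 0.2025]
tool_rot: [0.032, 0.999, 0.0, 0.001]
ft_force: [1.7, -0.4, -2.0]
grip_width: 0.0234
grasp_force: 59.0
```

Emit:
{"method": "send_rows", "body": {
  "steps": "-1 0 0 0 0 0 0;-1 0 0 0 0 0 0;-1 0 0 0 0 0 0;-1 0.006 0.015 0 0 0 0.01;-1 0.012 0.03 0 0 0 0.016"
}}

```text
clock: 29.83
eef_pos: [0.5246, -0.3243, 0.1968]
tool_rot: [0.021, 1.0, 0.001, -0.002]
ft_force: [1.1, 1.2, -1.4]
grip_width: 0.0237
grasp_force: 59.0
```

Emit:
{"method": "send_rows", "body": {
  "steps": "-1 0.013 0.03 0 0 0 0.016;-1 0.013 0.03 0 0 0 0.016;-1 0.013 0.03 0 0 0 0.016;-1 0.013 0.03 0 0 0 0.016;-1 0.013 0.03 0 0 0 0.016"
}}

```text
clock: 30.25
eef_pos: [0.5909, -0.1706, 0.1969]
tool_rot: [-0.022, 1.0, 0.001, -0.002]
ft_force: [0.3, -0.6, -2.0]
grip_width: 0.0238
grasp_force: 59.1
```

Emit:
{"method": "send_rows", "body": {
  "steps": "-1 0.013 0.03 0 0 0 0.016;-1 0.013 0.03 0 0 0 0.016;-1 0.013 0.03 0 0 0 0.016;-1 0.008 0.02 0 0 0 0.01;-1 0 0 0 0 0 0"
}}

```text
clock: 30.67
eef_pos: [0.639, -0.0573, 0.1965]
tool_rot: [-0.053, 0.999, 0.002, -0.002]
ft_force: [-0.2, -0.3, -1.2]
grip_width: 0.0233
grasp_force: 59.2
```

Emit:
{"method": "send_rows", "body": {
  "steps": "-1 0 0 0 0 0 0;-1 0 0 0 0 0 0;-1 0 0 0 0 0 0;-1 0 0 0 0 0 0;-1 0 0 0 0 0 0"
}}

```text
clock: 31.08
eef_pos: [0.6385, -0.0637, 0.1996]
tool_rot: [-0.049, 0.999, 0.0, 0.0]
ft_force: [0.1, -0.4, -1.6]
grip_width: 0.0238
grasp_force: 59.2
```

```bash
python3 -c "
from h import *
o=st(); face(o['eef_pos']*1000,95.4)"
```

```text
t 31.08 tcp [638.5 -63.7 199.6] yaw_y 95.7 j [-0.1   0.54  0.37  1.4   0.   -0.2 ] F [ 0.1 -0.4 -1.6] w 23.8 g 59.2
top slope deg -1.2 z at x=20,60 [242.5 241.6] | face slope deg 0.0 x at tcp z+20,-60 [70.9 70.9] | y [-23.4  23.9]
```

Emit:
{"method": "send_rows", "body": {
  "steps": "-1 -0.002 0.0025 0 0 0 -0.005;-1 0 0 0 0 0 0;-1 0 0 -0.015 0 0 0;-1 0 0 -0.02 0 0 0;-1 0 0 -0.015 0 0 0"
}}

```text
clock: 31.55
eef_pos: [0.6368, -0.06, 0.1491]
tool_rot: [-0.048, 0.999, 0.0, 0.001]
ft_force: [0.1, 0.1, -2.4]
grip_width: 0.0234
grasp_force: 59.2
```

Emit:
{"method": "send_rows", "body": {
  "steps": "-1 0 0 0 0 0 0;-1 0 0 0 0 0 0;-1 0 0 0 0 0 0;-1 0 0 0 0 0 0;-1 0 0 0 0 0 0"
}}

```text
clock: 31.97
eef_pos: [0.6378, -0.0601, 0.1512]
tool_rot: [-0.048, 0.999, 0.0, 0.002]
ft_force: [0.2, -1.4, -1.5]
grip_width: 0.0235
grasp_force: 59.1
```

```bash
python3 -c "
from h import *
o=st(); face(o['eef_pos']*1000,95.4)"
```

```text
t 31.97 tcp [637.8 -60.1 151.2] yaw_y 95.5 j [-0.09  0.56  0.27  1.28  0.   -0.19] F [ 0.2 -1.4 -1.5] w 23.5 g 59.1
top slope deg -0.7 z at x=20,60 [193.5 193. ] | face slope deg 0.3 x at tcp z+20,-60 [70.8 71.2] | y [-23.6  23.7]
```

Emit:
{"method": "send_rows", "body": {
  "steps": "-1 -0.001 -0.001 0 0 0 0;-1 0 0 -0.01 0 0 0;-1 0 0 -0.01 0 0 0;-1 0 0 -0.01 0 0 0;-1 0 0 0 0 0 0"
}}

```text
clock: 32.43
eef_pos: [0.6339, -0.0608, 0.1159]
tool_rot: [-0.048, 0.999, 0.001, -0.002]
ft_force: [0.7, -0.6, -2.6]
grip_width: 0.0236
grasp_force: 59.0
```

Emit:
{"method": "send_rows", "body": {
  "steps": "-1 0 0 0 0 0 0;-1 0 0 0 0 0 0;-1 0 0 0 0 0 0;-1 0 0 0 0 0 0;-1 0 0 0 0 0 0"
}}

```text
clock: 32.85
eef_pos: [0.6362, -0.061, 0.1202]
tool_rot: [-0.048, 0.999, 0.0, 0.001]
ft_force: [-0.2, 0.4, -1.5]
grip_width: 0.0235
grasp_force: 59.1
```

Emit:
{"method": "send_rows", "body": {
  "steps": "-1 0 0 -0.01 0 0 0;-1 0 0 -0.01 0 0 0;-1 0 0 -0.007 0 0 0;-1 0 0 -0.003 0 0 0;-1 0 0 0 0 0 0"
}}

```text
clock: 33.27
eef_pos: [0.6351, -0.0609, 0.0894]
tool_rot: [-0.048, 0.999, 0.001, -0.0]
ft_force: [-1.2, 0.1, -0.1]
grip_width: 0.0234
grasp_force: 59.3
```

Emit:
{"method": "send_rows", "body": {
  "steps": "-1 0 0 0 0 0 0;-1 0 0 0 0 0 0;-0.2 0 0 0 0 0 0;-0.2 0 0 0 0 0 0;-0.2 0 0 0 0 0 0"
}}

```text
clock: 33.68
eef_pos: [0.6362, -0.061, 0.0896]
tool_rot: [-0.048, 0.999, 0.0, 0.001]
ft_force: [-0.2, 1.1, 0.2]
grip_width: 0.034
grasp_force: 0.0
```

Emit:
{"method": "send_rows", "body": {
  "steps": "-0.2 0 0 0 0 0 0;-0.2 0 0 0.02 0 0 0;-0.2 0 0 0.03 0 0 0;-0.2 0 0 0.03 0 0 0;-0.2 0 0 0.03 0 0 0"
}}

```text
clock: 34.1
eef_pos: [0.6356, -0.0609, 0.2005]
tool_rot: [-0.048, 0.999, 0.0, 0.0]
ft_force: [0.4, 0.3, 0.3]
grip_width: 0.0342
grasp_force: 0.0
```

Emit:
{"method": "send_rows", "body": {
  "steps": "-0.2 -0.006 -0.018 0 0 0 -0.01;-0.2 -0.013 -0.035 0 0 0 -0.016;-0.2 -0.013 -0.035 0 0 0 -0.016;-0.2 -0.013 -0.035 0 0 0 -0.016;-0.2 -0.013 -0.035 0 0 0 -0.016"
}}

```text
clock: 34.52
eef_pos: [0.5774, -0.2202, 0.1999]
tool_rot: [-0.011, 1.0, 0.0, 0.001]
ft_force: [0.2, -0.8, -0.5]
grip_width: 0.0339
grasp_force: 0.0
```

Emit:
{"method": "send_rows", "body": {
  "steps": "-0.2 -0.013 -0.035 0 0 0 -0.016;-0.2 -0.013 -0.035 0 0 0 -0.016;-0.2 -0.013 -0.035 0 0 0 -0.016;-0.2 -0.013 -0.035 0 0 0 -0.016;-0.2 -0.013 -0.035 0 0 0 -0.016"
}}

```text
clock: 34.93
eef_pos: [0.5121, -0.3956, 0.1998]
tool_rot: [0.03, 1.0, 0.0, 0.001]
ft_force: [0.2, -0.2, 0.1]
grip_width: 0.0345
grasp_force: 0.0
```

Emit:
{"method": "send_rows", "body": {
  "steps": "-0.2 -0.007 -0.022 0 0 0 -0.006;-0.2 0 0 0 0 0 0;-0.2 0 0 0 0 0 0;-0.2 0 0 0 0 0 0;-0.2 0 0 0 0 0 0"
}}

```text
clock: 35.35
eef_pos: [0.5065, -0.4147, 0.1997]
tool_rot: [0.031, 1.0, 0.001, 0.001]
ft_force: [1.1, 0.6, 0.6]
grip_width: 0.0342
grasp_force: 0.0
```

```bash
python3 -c "
from h import *
o=st(); live((.12,.14,(.4,.75),(-.5,.1)),(.01,.05,(.25,.53),(-.1,.12)),(.098,.112,(.3,.7),(.15,.6)))"
```

```text
t 35.35 tcp [ 506.5 -414.7  199.7] yaw_y 86.4 j [-0.69  0.57  0.42  1.42  0.   -0.62] F [1.1 0.6 0.6] w 34.2 g 0.0
top (0.12, 0.14, (0.4, 0.75), (-0.5, 0.1)) [(631.0, -10.0, 144.0, 24.0, 5.4, 130.3, 336.0), (634.0, -60.0, 143.0, 24.0, 5.3, 130.3, 327.0), (628.0, 40.0, 143.0, 24.0, 5.6, 129.8, 336.0)]
top (0.01, 0.05, (0.25, 0.53), (-0.1, 0.12)) [(424.0, 0.0, 106.0, 63.0, -21.3, 29.5, 627.0)]
top (0.098, 0.112, (0.3, 0.7), (0.15, 0.6)) [(526.0, 349.0, 341.0, 175.0, -2.9, 104.7, 4862.0)]
side (0.12, 0.14, (0.4, 0.75), (-0.5, 0.1)) [(525.0, -418.0, 108.0, 26.0, -3.4, 132.4, 273.0), (629.0, 38.0, 144.0, 25.0, 5.5, 131.0, 396.0), (632.0, -11.0, 144.0, 25.0, 5.4, 131.0, 397.0), (635.0, -61.0, 143.0, 24.0, 5.3, 131.2, 394.0)]
side (0.01, 0.05, (0.25, 0.53), (-0.1, 0.12)) [(426.0, -3.0, 108.0, 66.0, -21.5, 29.7, 614.0)]
side (0.098, 0.112, (0.3, 0.7), (0.15, 0.6)) [(526.0, 348.0, 342.0, 175.0, -2.9, 105.4, 5353.0)]
```

Emit:
{"method": "send_rows", "body": {
  "steps": "-0.15 0 -0.002 0 0 0 0;-0.15 0 0 0 0 0 0;-0.15 0 0 -0.01 0 0 0;-0.15 0 0 -0.015 0 0 0;-0.15 0 0 -0.015 0 0 0"
}}

```text
clock: 35.87
eef_pos: [0.5063, -0.4179, 0.1592]
tool_rot: [0.032, 0.999, 0.0, 0.001]
ft_force: [-0.2, 0.2, 0.2]
grip_width: 0.036
grasp_force: 0.0
```

Emit:
{"method": "send_rows", "body": {
  "steps": "-0.15 0 0 0 0 0 0;-0.15 0 0 0 0 0 0;-0.15 0 0 0 0 0 0;-0.15 0 0 0 0 0 0;-0.15 0 0 0 0 0 0"
}}

```text
clock: 36.28
eef_pos: [0.5064, -0.4184, 0.1609]
tool_rot: [0.032, 0.999, -0.0, 0.001]
ft_force: [-0.1, 0.3, 0.6]
grip_width: 0.0359
grasp_force: 0.0
```

Emit:
{"method": "send_rows", "body": {
  "steps": "-0.15 0 0.001 -0.02 0 0 0;-0.15 0 0 -0.02 0 0 0;-0.15 0 0 -0.02 0 0 0;-0.15 0 0 -0.01 0 0 0;-0.15 0 0 0 0 0 0"
}}

```text
clock: 36.7
eef_pos: [0.5045, -0.4159, 0.0871]
tool_rot: [0.032, 0.999, 0.002, -0.001]
ft_force: [-0.1, 0.4, -0.2]
grip_width: 0.0363
grasp_force: 0.0
```

Emit:
{"method": "send_rows", "body": {
  "steps": "-0.15 0 0 0 0 0 0;-1 0 0 0 0 0 0;-1 0 0 0 0 0 0;-1 0 0 0 0 0 0;-1 0 0 0 0 0 0"
}}

```text
clock: 37.12
eef_pos: [0.5069, -0.4178, 0.0915]
tool_rot: [0.032, 0.999, -0.001, 0.002]
ft_force: [-0.5, -0.1, 4.3]
grip_width: 0.0236
grasp_force: 59.2
```

Emit:
{"method": "send_rows", "body": {
  "steps": "-1 0 0 0.01 0 0 0;-1 0 0 0.02 0 0 0;-1 0 0 0.03 0 0 0;-1 0 0 0.03 0 0 0;-1 0 0 0.02 0 0 0"
}}

```text
clock: 37.53
eef_pos: [0.5062, -0.4172, 0.2031]
tool_rot: [0.032, 0.999, -0.0, 0.002]
ft_force: [1.9, -0.3, -0.9]
grip_width: 0.0234
grasp_force: 59.5
```

Emit:
{"method": "send_rows", "body": {
  "steps": "-1 0 0 0 0 0 0;-1 0 0 0 0 0 0;-1 0 0 0 0 0 0;-1 0.007 0.015 0 0 0 0.01;-1 0.013 0.03 0 0 0 0.016"
}}

```text
clock: 37.95
eef_pos: [0.5237, -0.3736, 0.1969]
tool_rot: [0.022, 1.0, 0.001, -0.001]
ft_force: [0.7, 0.5, -1.6]
grip_width: 0.0233
grasp_force: 59.3
```

Emit:
{"method": "send_rows", "body": {
  "steps": "-1 0.013 0.03 0 0 0 0.016;-1 0.013 0.03 0 0 0 0.016;-1 0.013 0.03 0 0 0 0.016;-1 0.013 0.03 0 0 0 0.016;-1 0.013 0.03 0 0 0 0.016"
}}

```text
clock: 38.37
eef_pos: [0.5902, -0.2193, 0.1974]
tool_rot: [-0.021, 1.0, 0.001, -0.001]
ft_force: [0.8, 0.4, -2.0]
grip_width: 0.0235
grasp_force: 59.4
```

Emit:
{"method": "send_rows", "body": {
  "steps": "-1 0.013 0.03 0 0 0 0.016;-1 0.013 0.03 0 0 0 0.016;-1 0.013 0.03 0 0 0 0.016;-1 0.008 0.022 0 0 0 0.005;-1 0 0 0 0 0 0"
}}

```text
clock: 38.78
eef_pos: [0.6382, -0.1036, 0.1971]
tool_rot: [-0.051, 0.999, 0.002, -0.001]
ft_force: [0.4, -0.9, -1.0]
grip_width: 0.0233
grasp_force: 59.5
```

Emit:
{"method": "send_rows", "body": {
  "steps": "-1 0 0 0 0 0 0;-1 0 0 0 0 0 0;-1 0 0 0 0 0 0;-1 0 0 0 0 0 0;-1 0 0 0 0 0 0"
}}

```text
clock: 39.2
eef_pos: [0.6374, -0.1112, 0.1995]
tool_rot: [-0.046, 0.999, 0.0, 0.0]
ft_force: [-0.0, 0.1, -1.5]
grip_width: 0.0236
grasp_force: 59.5
```

```bash
python3 -c "
from h import *
o=st(); face(o['eef_pos']*1000,95.4)"
```

```text
t 39.2 tcp [ 637.4 -111.2  199.5] yaw_y 95.3 j [-0.17  0.55  0.39  1.41  0.   -0.27] F [-0.   0.1 -1.5] w 23.6 g 59.5
top slope deg 0.1 z at x=20,60 [241.5 241.5] | face slope deg -0.2 x at tcp z+20,-60 [70.2 69.9] | y [-23.5  23.5]
```

Emit:
{"method": "send_rows", "body": {
  "steps": "-1 0.005 0 0 0 0 0.002;-1 0 0 0 0 0 0;-1 0 0 -0.015 0 0 0;-1 0 0 -0.02 0 0 0;-1 0 0 -0.015 0 0 0"
}}

```text
clock: 39.67
eef_pos: [0.643, -0.1102, 0.1488]
tool_rot: [-0.048, 0.999, 0.0, 0.001]
ft_force: [-1.2, 0.5, -1.9]
grip_width: 0.0235
grasp_force: 59.5
```

Emit:
{"method": "send_rows", "body": {
  "steps": "-1 0 0 0 0 0 0;-1 0 0 0 0 0 0;-1 0 0 0 0 0 0;-1 0 0 0 0 0 0;-1 0 0 0 0 0 0"
}}

```text
clock: 40.08
eef_pos: [0.6438, -0.1102, 0.1513]
tool_rot: [-0.048, 0.999, 0.0, 0.002]
ft_force: [-0.2, -0.4, -1.5]
grip_width: 0.0236
grasp_force: 59.4
```

```bash
python3 -c "
from h import *
o=st(); face(o['eef_pos']*1000,95.4)"
```

```text
t 40.08 tcp [ 643.8 -110.2  151.3] yaw_y 95.5 j [-0.17  0.58  0.32  1.3   0.   -0.27] F [-0.2 -0.4 -1.5] w 23.6 g 59.4
top slope deg -0.3 z at x=20,60 [193.6 193.4] | face slope deg -0.2 x at tcp z+20,-60 [70.  69.7] | y [-23.3  23.5]
```

Emit:
{"method": "send_rows", "body": {
  "steps": "-1 -0.001 -0.001 0 0 0 0;-1 0 0 -0.01 0 0 0;-1 0 0 -0.01 0 0 0;-1 0 0 -0.01 0 0 0;-1 0 0 0 0 0 0"
}}

```text
clock: 40.55
eef_pos: [0.6398, -0.1106, 0.1157]
tool_rot: [-0.048, 0.999, 0.001, -0.002]
ft_force: [1.3, 0.0, -2.7]
grip_width: 0.0235
grasp_force: 59.4
```

Emit:
{"method": "send_rows", "body": {
  "steps": "-1 0 0 0 0 0 0;-1 0 0 0 0 0 0;-1 0 0 0 0 0 0;-1 0 0 0 0 0 0;-1 0 0 0 0 0 0"
}}

```text
clock: 40.97
eef_pos: [0.6422, -0.111, 0.1202]
tool_rot: [-0.048, 0.999, 0.0, 0.001]
ft_force: [1.0, -0.6, -1.0]
grip_width: 0.0233
grasp_force: 59.4
```

Emit:
{"method": "send_rows", "body": {
  "steps": "-1 0 0 -0.01 0 0 0;-1 0 0 -0.01 0 0 0;-1 0 0 -0.007 0 0 0;-1 0 0 -0.003 0 0 0;-1 0 0 0 0 0 0"
}}

```text
clock: 41.38
eef_pos: [0.6408, -0.1109, 0.0894]
tool_rot: [-0.048, 0.999, 0.001, -0.0]
ft_force: [-3.7, 0.8, 3.0]
grip_width: 0.0234
grasp_force: 60.1
```

Emit:
{"method": "send_rows", "body": {
  "steps": "-1 0 0 0 0 0 0;-1 0 0 0 0 0 0;-0.2 0 0 0 0 0 0;-0.2 0 0 0 0 0 0;-0.2 0 0 0 0 0 0"
}}

```text
clock: 41.8
eef_pos: [0.6423, -0.111, 0.0895]
tool_rot: [-0.048, 0.999, 0.0, 0.001]
ft_force: [0.0, -0.6, -0.9]
grip_width: 0.0344
grasp_force: 0.0
```

Emit:
{"method": "send_rows", "body": {
  "steps": "-0.2 0 0 0 0 0 0;-0.2 0 0 0.02 0 0 0;-0.2 0 0 0.03 0 0 0;-0.2 0 0 0.03 0 0 0;-0.2 0 0 0.03 0 0 0"
}}

```text
clock: 42.22
eef_pos: [0.6417, -0.1109, 0.2005]
tool_rot: [-0.048, 0.999, 0.001, 0.0]
ft_force: [-0.0, 0.1, 1.1]
grip_width: 0.0341
grasp_force: 0.0
```

Emit:
{"method": "send_rows", "body": {
  "steps": "0.2 -0.01 0.005 0 0 0 0;0.2 -0.02 0.01 0 0 0 0;0.5 -0.03 0.015 0 0 0 0;1 -0.03 0.015 0 0 0 -0.04;1 -0.03 0.015 0 0 0 -0.08"
}}

```text
clock: 42.63
eef_pos: [0.5208, -0.0505, 0.1995]
tool_rot: [0.013, 1.0, 0.0, 0.001]
ft_force: [0.0, 0.9, 0.5]
grip_width: 0.0843
grasp_force: 0.0
```

Emit:
{"method": "send_rows", "body": {
  "steps": "1 -0.03 0.015 0 0 0 -0.08;1 -0.03 0.015 0 0 0 -0.08;1 -0.02 0.01 0 0 0 -0.08;1 -0.015 0.008 0 0 0 -0.08;1 0 0 0 0 0 -0.03"
}}

```text
clock: 43.05
eef_pos: [0.4238, -0.0018, 0.1999]
tool_rot: [0.186, 0.982, 0.0, -0.0]
ft_force: [0.1, -0.0, -0.9]
grip_width: 0.0851
grasp_force: 0.0
```

Emit:
{"method": "send_rows", "body": {
  "steps": "1 0 0 0 0 0 0;1 0 0 0 0 0 0;1 0 0 0 0 0 0;1 0 0 0 0 0 0;1 0 0 0 0 0 0"
}}

```text
clock: 43.47
eef_pos: [0.4273, -0.0032, 0.1995]
tool_rot: [0.186, 0.983, 0.0, 0.001]
ft_force: [0.7, 0.3, -0.4]
grip_width: 0.0851
grasp_force: 0.0
```

```bash
python3 -c "
from h import *
o=st(); live((.12,.14,(.4,.75),(-.5,.1)),(.01,.05,(.25,.53),(-.1,.12)),(.098,.112,(.3,.7),(.15,.6)))"
```

```text
t 43.47 tcp [427.3  -3.2 199.5] yaw_y 68.6 j [-0.01  0.11 -0.23  1.22  0.    0.37] F [ 0.7  0.3 -0.4] w 85.1 g 0.0
top (0.12, 0.14, (0.4, 0.75), (-0.5, 0.1)) [(640.0, -109.0, 143.0, 25.0, 5.5, 130.0, 328.0), (640.0, -9.0, 131.0, 24.0, 5.4, 130.4, 282.0), (634.0, -60.0, 145.0, 24.0, 5.3, 130.0, 328.0), (637.0, 40.0, 122.0, 24.0, 5.5, 130.2, 279.0)]
top (0.01, 0.05, (0.25, 0.53), (-0.1, 0.12)) []
top (0.098, 0.112, (0.3, 0.7), (0.15, 0.6)) [(526.0, 348.0, 341.0, 176.0, -2.7, 104.6, 4928.0)]
side (0.12, 0.14, (0.4, 0.75), (-0.5, 0.1)) [(628.0, 39.0, 146.0, 25.0, 5.5, 131.1, 393.0), (632.0, -11.0, 144.0, 25.0, 5.3, 131.5, 395.0), (635.0, -61.0, 145.0, 24.0, 5.4, 131.1, 395.0), (641.0, -110.0, 142.0, 24.0, 5.6, 131.0, 392.0)]
side (0.01, 0.05, (0.25, 0.53), (-0.1, 0.12)) [(423.0, 0.0, 117.0, 65.0, -19.9, 30.1, 611.0)]
side (0.098, 0.112, (0.3, 0.7), (0.15, 0.6)) [(526.0, 348.0, 343.0, 175.0, -3.0, 105.3, 5327.0)]
```

Emit:
{"method": "send_rows", "body": {
  "steps": "1 -0.003 0.0025 -0.03 0 0 0;1 0 0 -0.04 0 0 0;1 0 0 -0.04 0 0 0;1 0 0 -0.03 0 0 0;1 0 0 -0.02 0 0 0"
}}

```text
clock: 43.98
eef_pos: [0.4217, -0.0006, 0.0367]
tool_rot: [0.186, 0.983, -0.0, -0.002]
ft_force: [0.5, -0.3, -0.5]
grip_width: 0.0856
grasp_force: 0.0
```

Emit:
{"method": "send_rows", "body": {
  "steps": "1 0 0 -0.01 0 0 0;1 0 0 0 0 0 0;1 0 0 0 0 0 0;1 0 0 0 0 0 0;1 0 0 0 0 0 0"
}}

```text
clock: 44.4
eef_pos: [0.4252, -0.0005, 0.0308]
tool_rot: [0.186, 0.983, 0.001, 0.002]
ft_force: [-0.2, -0.1, 0.6]
grip_width: 0.0854
grasp_force: 0.0
```

```bash
python3 -c "
from h import *
o=st(); c=grab('side');cv2.imwrite('pics/s6.png',cv2.resize(c['frame'][170:260,270:390],None,fx=5,fy=5,interpolation=3)[:,:,::-1])"
```

```text
t 44.4 tcp [425.2  -0.5  30.8] yaw_y 68.6 j [-0.    0.3  -0.5   0.76  0.    0.37] F [-0.2 -0.1  0.6] w 85.4 g 0.0
```

View pics/s6.png

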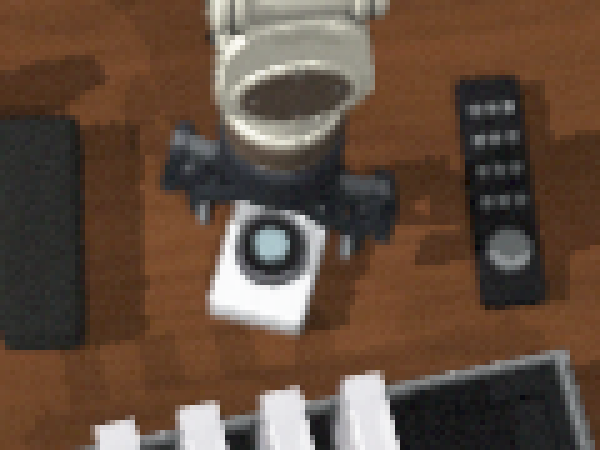

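The fingertips, at crop (202,215) and (348,245), straddle the camera at (265,255). Lower, close.

Emit:
{"method": "send_rows", "body": {
  "steps": "1 -0.001 0 -0.01 0 0 0;1 0 0 -0.008 0 0 0;1 0 0 -0.005 0 0 0;1 0 0 0 0 0 0;1 0 0 0 0 0 0"
}}

```text
clock: 44.87
eef_pos: [0.4226, -0.0005, 0.0065]
tool_rot: [0.186, 0.983, 0.0, 0.0]
ft_force: [0.1, -1.1, -0.6]
grip_width: 0.0851
grasp_force: 0.0
```

Emit:
{"method": "send_rows", "body": {
  "steps": "1 0 0 0 0 0 0;0.6 0 0 0 0 0 0;-1 0 0 0 0 0 0;-1 0 0 0 0 0 0;-1 0 0 0 0 0 0"
}}

```text
clock: 45.28
eef_pos: [0.4233, -0.0006, 0.0073]
tool_rot: [0.186, 0.983, 0.0, 0.001]
ft_force: [-1.3, -0.1, 4.7]
grip_width: 0.0609
grasp_force: 65.4
```

Emit:
{"method": "send_rows", "body": {
  "steps": "-1 0 0 0 0 0 0;-1 0 0 0.005 0 0 0;-1 0 0 0.01 0 0 0;-1 0 0 0.015 0 0 0;-1 0 0 0.02 0 0 0"
}}

```text
clock: 45.7
eef_pos: [0.4211, -0.0004, 0.0561]
tool_rot: [0.186, 0.983, 0.0, -0.001]
ft_force: [-0.1, -0.1, -2.0]
grip_width: 0.0608
grasp_force: 65.6
```

```bash
python3 -c "
from h import *
o=st(); live((.045,.11,(.3,.53),(-.1,.12)))"
```

```text
t 45.7 tcp [ 4.211e+02 -4.000e-01  5.610e+01] yaw_y 68.6 j [-0.    0.26 -0.48  0.84  0.    0.37] F [-0.1 -0.1 -2. ] w 60.8 g 65.6
top (0.045, 0.11, (0.3, 0.53), (-0.1, 0.12)) []
side (0.045, 0.11, (0.3, 0.53), (-0.1, 0.12)) [(448.0, -10.0, 84.0, 66.0, 66.0, 83.7, 446.0)]
```

Emit:
{"method": "send_rows", "body": {
  "steps": "-1 0 0 0.03 0 0 0;-1 0 0 0.03 0 0 0;-1 0 0 0.03 0 0 0;-1 0 0.01 0.02 0 0 0.03;-1 0 0.02 0.01 0 0 0.06"
}}

```text
clock: 46.22
eef_pos: [0.4242, 0.0287, 0.1788]
tool_rot: [0.142, 0.99, 0.0, 0.003]
ft_force: [0.4, 0.0, -1.8]
grip_width: 0.0604
grasp_force: 66.9
```

Emit:
{"method": "send_rows", "body": {
  "steps": "-1 0.02 0.02 0 0 0 0.06;-1 0.025 0.02 0 0 0 0.06;-1 0.025 0.02 0 0 0 0.06;-1 0.025 0.015 0 0 0 0.06;-1 0.025 0.01 0 0 0 0.06"
}}

```text
clock: 46.63
eef_pos: [0.5433, 0.1162, 0.1751]
tool_rot: [-0.011, 1.0, 0.0, -0.0]
ft_force: [0.4, 0.3, -2.5]
grip_width: 0.0607
grasp_force: 66.9
```

Emit:
{"method": "send_rows", "body": {
  "steps": "-1 0.025 0.007 0 0 0 0.06;-1 0.025 0 0 0 0 0.018;-1 0.018 0 0 0 0 0;-1 0.008 0 0 0 0 0;-1 0 0 0 0 0 0"
}}

```text
clock: 47.05
eef_pos: [0.62, 0.1214, 0.174]
tool_rot: [-0.047, 0.999, 0.0, -0.0]
ft_force: [-0.1, -0.0, -1.9]
grip_width: 0.0605
grasp_force: 66.9
```

Emit:
{"method": "send_rows", "body": {
  "steps": "-1 0 0 0 0 0 0;-1 0 0 0 0 0 0;-1 0 0 0 0 0 0;-1 0 0 0 0 0 0;-1 0 0 0 0 0 0"
}}

```text
clock: 47.47
eef_pos: [0.6184, 0.1215, 0.177]
tool_rot: [-0.047, 0.999, 0.0, 0.001]
ft_force: [-0.3, -0.2, -1.7]
grip_width: 0.0606
grasp_force: 66.9
```

Run:
```python
from h import *
o=st(); c=grab('side'); grab('top'); t=o['eef_pos']*1000
cv2.imwrite('pics/s7.png',cv2.resize(c['frame'][190:320,290:420],None,fx=4.5,fy=4.5,interpolation=3)[:,:,::-1])
p=world(c).reshape(-1,3)*1000; f=c['frame'].reshape(-1,3).min(1); a=np.radians(5.4); d=p[:,:2]-t[:2]; x=d@[np.cos(a),np.sin(a)]; y=d@[-np.sin(a),np.cos(a)]; z=p[:,2]-t[2]
m=(abs(y)<40)&(x>10)&(x<80)&(z>-15)&(z<28)&(f>130)
print(m.sum(),'far x',np.percentile(x[m],[95,99,100]).round(1),'y',np.percentile(y[m],[1,99]).round(1))
for x0 in range(14,62,6):
    k=m&(abs(x-x0)<3)&(z>10); print(x0,np.median(z[k]).round(1) if k.any() else 0,k.sum(),end='|')
r=cv2.minAreaRect(np.c_[x,y][m&(z>12)].astype(np.float32)); print(r)
```

```text
t 47.47 tcp [618.4 121.5 177. ] yaw_y 95.4 j [0.19 0.53 0.29 1.33 0.   0.1 ] F [-0.3 -0.2 -1.7] w 60.6 g 66.9
255 far x [53.6 54.4 54.6] y [-30.6  29.4]
14 19.5 10|20 21.7 11|26 20.5 19|32 21.0 31|38 20.8 41|44 21.6 49|50 20.1 48|56 16.6 17|((33.29768371582031, -0.6009616851806641), (61.083518981933594, 42.8658332824707), 87.55010223388672)
```

View pics/s7.png

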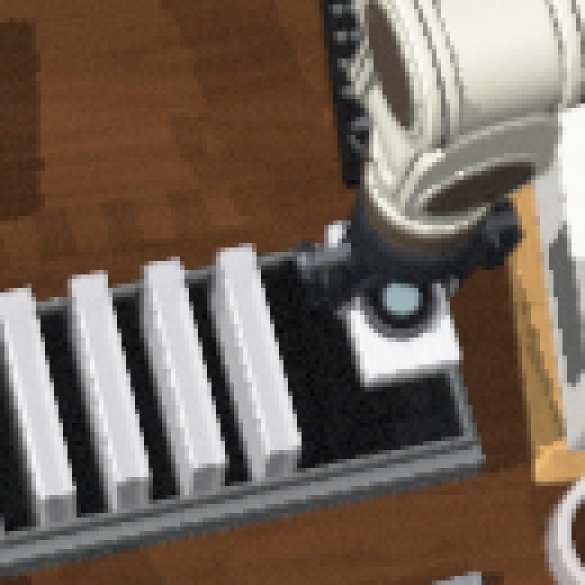

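Emit:
{"method": "send_rows", "body": {
  "steps": "-1 0 0 -0.015 0 0 0;-1 0 0 -0.025 0 0 0;-1 0 0 -0.025 0 0 0;-1 0 0 -0.02 0 0 0;-1 0 0 -0.008 0 0 0"
}}

```text
clock: 47.98
eef_pos: [0.6165, 0.1211, 0.0803]
tool_rot: [-0.047, 0.999, 0.0, -0.002]
ft_force: [-1.4, 0.1, -3.8]
grip_width: 0.0607
grasp_force: 66.9
```

Emit:
{"method": "send_rows", "body": {
  "steps": "-1 0 0 0 0 0 0;-1 0 0 0 0 0 0;-1 0 0 0 0 0 0;-1 0 0 0 0 0 0;-1 0 0 0 0 0 0"
}}

```text
clock: 48.4
eef_pos: [0.62, 0.1217, 0.0854]
tool_rot: [-0.047, 0.999, 0.001, 0.002]
ft_force: [0.3, -0.3, -2.2]
grip_width: 0.0605
grasp_force: 66.9
```

Run:
```python
from h import *
o=st(); c=grab('side'); t=o['eef_pos']*1000
cv2.imwrite('pics/s8.png',cv2.resize(c['frame'][220:300,340:420],None,fx=7,fy=7,interpolation=3)[:,:,::-1])
p=world(c).reshape(-1,3)*1000; f=c['frame'].reshape(-1,3).min(1); a=np.radians(5.4); d=p[:,:2]-[619,121]; x=d@[np.cos(a),np.sin(a)]; y=d@[-np.sin(a),np.cos(a)]
m=(abs(y)<40)&(x>10)&(x<80)&(p[:,2]>94)&(p[:,2]<115)&(f>130)
print('far x',np.percentile(x[m],[95,99]).round(1),'y',np.percentile(y[m],[1,99]).round(1))
for y0 in(-25,-15,0,15,25):
    k=m&(abs(y-y0)<5); print(y0,np.percentile(x[k],95).round(1),end=' ')
```

```text
t 48.4 tcp [620.  121.7  85.4] yaw_y 95.4 j [0.19 0.59 0.14 1.12 0.   0.1 ] F [ 0.3 -0.3 -2.2] w 60.5 g 66.9
far x [54.7 55.7] y [-30.   30.8]
-25 53.4 -15 55.0 0 54.5 15 54.2 25 53.7
```

View pics/s8.png

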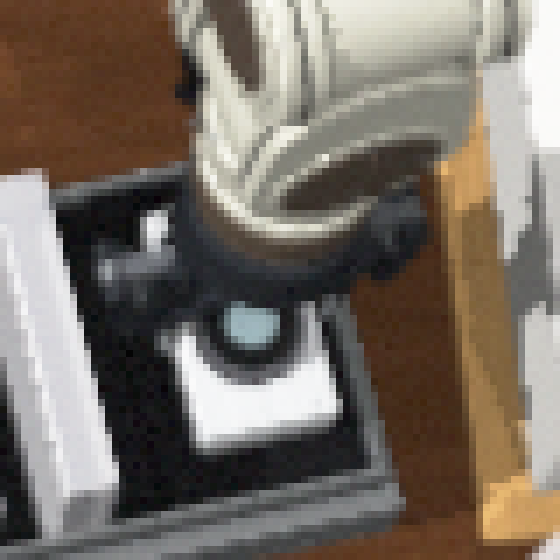

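Emit:
{"method": "send_rows", "body": {
  "steps": "-1 -0.0015 -0.0005 0 0 0 0;-1 0 0 0 0 0 0;-1 0 0 -0.004 0 0 0;-1 0 0 -0.004 0 0 0;-1 0 0 -0.004 0 0 0"
}}

```text
clock: 48.87
eef_pos: [0.6172, 0.121, 0.0711]
tool_rot: [-0.047, 0.999, 0.0, 0.0]
ft_force: [0.3, -0.9, -2.8]
grip_width: 0.0607
grasp_force: 66.9
```

Emit:
{"method": "send_rows", "body": {
  "steps": "-1 0 0 0 0 0 0;-1 0 0 0 0 0 0;-1 0 0 0 0 0 0;-1 0 0 -0.003 0 0 0;-1 0 0 0 0 0 0"
}}

```text
clock: 49.28
eef_pos: [0.6173, 0.121, 0.0683]
tool_rot: [-0.047, 0.999, 0.0, 0.0]
ft_force: [-1.0, -0.2, -2.2]
grip_width: 0.0608
grasp_force: 66.9
```

Emit:
{"method": "send_rows", "body": {
  "steps": "-1 0 0 0 0 0 0;-1 0 0 0 0 0 0;-1 0 0 0 0 0 0;-1 0 0 0 0 0 0;-1 0 0 0 0 0 0"
}}

```text
clock: 49.7
eef_pos: [0.6175, 0.121, 0.0688]
tool_rot: [-0.047, 0.999, 0.0, 0.001]
ft_force: [0.7, 0.2, -1.5]
grip_width: 0.0608
grasp_force: 66.9
```

Emit:
{"method": "send_rows", "body": {
  "steps": "-1 0 0 -0.002 0 0 0;-1 0 0 -0.001 0 0 0;-1 0 0 0 0 0 0;-1 0 0 0 0 0 0;-1 0 0 0 0 0 0"
}}

```text
clock: 50.12
eef_pos: [0.6173, 0.121, 0.0656]
tool_rot: [-0.047, 0.999, 0.0, 0.0]
ft_force: [-0.6, -0.4, -2.1]
grip_width: 0.0605
grasp_force: 67.0
```

Emit:
{"method": "send_rows", "body": {
  "steps": "0.7 0 0 0 0 0 0;0.7 0 0 0 0 0 0;0.7 0 0 0 0 0 0;0.7 0 0 0 0 0 0;0.7 0 0 0.02 0 0 0"
}}

```text
clock: 50.53
eef_pos: [0.6145, 0.1204, 0.0819]
tool_rot: [-0.047, 0.999, -0.0, -0.003]
ft_force: [-0.6, 0.4, -1.4]
grip_width: 0.0727
grasp_force: 0.0
```

Emit:
{"method": "send_rows", "body": {
  "steps": "0.7 0 0 0.03 0 0 0;0.7 0 0 0.04 0 0 0;0.7 0 0 0.04 0 0 0;0.7 0 0.02 0.04 0 0 0;0.7 0 0.03 0 0 0 0"
}}

```text
clock: 50.95
eef_pos: [0.6216, 0.1684, 0.2437]
tool_rot: [-0.045, 0.999, 0.002, 0.009]
ft_force: [1.8, 1.1, 1.2]
grip_width: 0.073
grasp_force: 0.0
```

Emit:
{"method": "send_rows", "body": {
  "steps": "0.7 -0.01 0.03 0 0 0 0.06;0.7 -0.02 0.03 0 0 0 0.12;0.7 -0.02 0.03 0 0 0 0.12;0.7 -0.02 0.03 0 0 0 0.12;0.7 -0.01 0.03 0 0 0 0.12"
}}

```text
clock: 51.37
eef_pos: [0.5354, 0.3209, 0.2336]
tool_rot: [-0.315, 0.949, 0.001, 0.0]
ft_force: [0.3, -0.5, 0.4]
grip_width: 0.0723
grasp_force: 0.0
```

Emit:
{"method": "send_rows", "body": {
  "steps": "0.7 -0.01 0.015 0 0 0 0.12;0.7 0 0.01 0 0 0 0.12;0.7 0 0 0 0 0 0.12;0.7 0 0 0 0 0 0.12;0.7 0 0 0 0 0 0.12"
}}

```text
clock: 51.78
eef_pos: [0.5271, 0.3453, 0.2331]
tool_rot: [-0.582, 0.813, 0.001, 0.0]
ft_force: [-0.2, 0.1, -0.9]
grip_width: 0.0726
grasp_force: 0.0
```

Emit:
{"method": "send_rows", "body": {
  "steps": "0.7 0 0 0 0 0 0.12;0.7 0 0 0 0 0 0.12;0.7 0 0 0 0 0 0;0.7 0 0 0 0 0 0;0.7 0 0 0 0 0 0"
}}

```text
clock: 52.2
eef_pos: [0.5274, 0.3446, 0.2331]
tool_rot: [-0.671, 0.741, 0.001, 0.0]
ft_force: [0.4, -0.1, -0.5]
grip_width: 0.0722
grasp_force: 0.0
```

Run:
```python
from h import *
o=st(); live((.078,.092,(.5,.75),(.05,.2)),(.092,.108,(.5,.75),(.06,.2)),(.098,.112,(.3,.7),(.15,.6)),(.12,.14,(.5,.75),(-.2,.1)),(.128,.15,(.3,.7),(.25,.45)))
c=np.load('side.npz');cv2.imwrite('pics/s9.png',cv2.resize(c['frame'][190:320,260:420],None,fx=4.5,fy=4.5,interpolation=3)[:,:,::-1])
```

```text
t 52.2 tcp [527.4 344.6 233.1] yaw_y 174.3 j [ 0.58  0.51  0.4   1.46  0.   -0.89] F [ 0.4 -0.1 -0.5] w 72.2 g 0.0
top (0.078, 0.092, (0.5, 0.75), (0.05, 0.2)) [(645.0, 125.0, 62.0, 52.0, -86.7, 85.5, 145.0), (599.0, 121.0, 69.0, 64.0, 4.3, 85.9, 258.0)]
top (0.092, 0.108, (0.5, 0.75), (0.06, 0.2)) [(630.0, 125.0, 45.0, 44.0, -36.9, 99.4, 137.0)]
top (0.098, 0.112, (0.3, 0.7), (0.15, 0.6)) [(576.0, 346.0, 243.0, 174.0, -2.8, 104.6, 1814.0), (378.0, 436.0, 58.0, 28.0, 30.3, 105.4, 80.0)]
top (0.12, 0.14, (0.5, 0.75), (-0.2, 0.1)) [(640.0, -109.0, 143.0, 24.0, 5.7, 130.4, 334.0), (633.0, -10.0, 145.0, 24.0, 5.4, 130.4, 327.0), (634.0, -60.0, 146.0, 24.0, 5.6, 130.0, 328.0), (627.0, 39.0, 145.0, 24.0, 5.7, 130.2, 342.0)]
top (0.128, 0.15, (0.3, 0.7), (0.25, 0.45)) []
side (0.078, 0.092, (0.5, 0.75), (0.05, 0.2)) [(619.0, 122.0, 106.0, 65.0, 6.1, 85.6, 481.0)]
side (0.092, 0.108, (0.5, 0.75), (0.06, 0.2)) [(629.0, 124.0, 48.0, 44.0, -52.1, 98.6, 171.0)]
side (0.098, 0.112, (0.3, 0.7), (0.15, 0.6)) [(527.0, 348.0, 343.0, 175.0, -2.6, 105.4, 4702.0)]
side (0.12, 0.14, (0.5, 0.75), (-0.2, 0.1)) [(629.0, 38.0, 144.0, 25.0, 5.9, 131.2, 396.0), (633.0, -11.0, 145.0, 25.0, 5.5, 131.2, 397.0), (635.0, -61.0, 144.0, 24.0, 5.3, 131.4, 393.0), (641.0, -110.0, 144.0, 24.0, 5.5, 131.0, 388.0)]
side (0.128, 0.15, (0.3, 0.7), (0.25, 0.45)) [(527.0, 334.0, 63.0, 16.0, 88.6, 142.4, 108.0)]
```

View pics/s9.png

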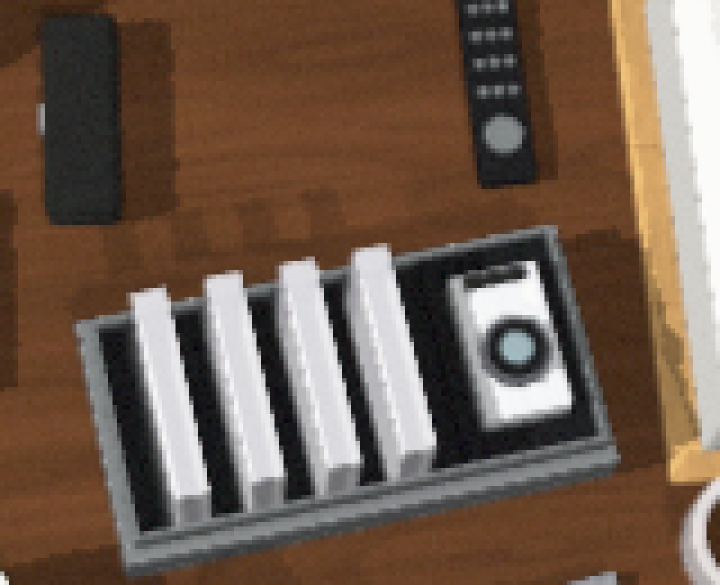

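The view shows four cases in the four slots and the camera flat in its pocket at crop (510,345). I fetch the lid.

Emit:
{"method": "send_rows", "body": {
  "steps": "0.3 -0.001 0.0035 0 0 0 0.05;0.3 0 0 0 0 0 0;0.3 0 0 -0.03 0 0 0;0.3 0 0 -0.03 0 0 0;0.3 0 0 -0.02 0 0 0"
}}

```text
clock: 52.72
eef_pos: [0.5257, 0.3475, 0.1506]
tool_rot: [-0.69, 0.724, 0.001, -0.001]
ft_force: [-0.6, -0.9, -0.8]
grip_width: 0.0555
grasp_force: 0.0
```

Emit:
{"method": "send_rows", "body": {
  "steps": "0.3 0 0 0 0 0 0;0.3 0 0 0 0 0 0;0.3 0 0 0 0 0 0;0.3 0 0 0 0 0 0;0.3 0 0 0 0 0 0"
}}

```text
clock: 53.13
eef_pos: [0.5275, 0.3489, 0.1551]
tool_rot: [-0.69, 0.723, 0.0, 0.002]
ft_force: [0.5, -0.6, 0.1]
grip_width: 0.0558
grasp_force: 0.0
```

Run:
```python
from h import *
o=st(); live((.098,.112,(.3,.7),(.15,.6)))
```

```text
t 53.13 tcp [527.5 348.9 155.1] yaw_y 177.3 j [ 0.58  0.54  0.25  1.28  0.   -0.94] F [ 0.5 -0.6  0.1] w 55.8 g 0.0
top (0.098, 0.112, (0.3, 0.7), (0.15, 0.6)) [(575.0, 345.0, 243.0, 172.0, -2.1, 104.6, 1855.0), (382.0, 435.0, 68.0, 33.0, 30.0, 104.0, 117.0)]
side (0.098, 0.112, (0.3, 0.7), (0.15, 0.6)) [(526.0, 347.0, 343.0, 174.0, -2.6, 105.2, 4486.0)]
```

Emit:
{"method": "send_rows", "body": {
  "steps": "0.3 -0.001 -0.001 -0.015 0 0 0;0.3 0 0 -0.015 0 0 0;0.3 0 0 -0.008 0 0 0;0 0 0 0 0 0 0;0 0 0 0 0 0 0"
}}

```text
clock: 53.65
eef_pos: [0.5252, 0.347, 0.1149]
tool_rot: [-0.691, 0.723, 0.001, -0.0]
ft_force: [0.3, 0.2, 0.7]
grip_width: 0.0428
grasp_force: 0.0
```

Emit:
{"method": "send_rows", "body": {
  "steps": "-1 0 0 0 0 0 0;-1 0 0 0 0 0 0;-1 0 0 0 0 0 0;-1 0 0 0 0 0 0;-1 0 0 0 0 0 0"
}}

```text
clock: 54.07
eef_pos: [0.5263, 0.3476, 0.1163]
tool_rot: [-0.691, 0.723, 0.0, 0.002]
ft_force: [0.4, 0.3, 4.3]
grip_width: 0.0131
grasp_force: 59.4
```

Emit:
{"method": "send_rows", "body": {
  "steps": "-1 0 0 0.01 0 0 0;-1 0 0 0.02 0 0 0;-1 0 0 0.03 0 0 0;-1 0 0 0.03 0 0 0;-1 0 0 0.03 0 0 0"
}}

```text
clock: 54.48
eef_pos: [0.5242, 0.3465, 0.235]
tool_rot: [-0.691, 0.723, 0.001, -0.002]
ft_force: [0.7, 1.4, -2.7]
grip_width: 0.0127
grasp_force: 58.8
```

Emit:
{"method": "send_rows", "body": {
  "steps": "-1 0 0 0.03 0 0 0;-1 0 0 0.01 0 0 0;-1 0 0 0 0 0 0;-1 0 0 0 0 0 0;-1 0 0 0 0 0 0"
}}

```text
clock: 54.9
eef_pos: [0.5244, 0.3466, 0.2726]
tool_rot: [-0.691, 0.723, 0.001, -0.002]
ft_force: [-0.1, -0.2, -4.4]
grip_width: 0.0127
grasp_force: 58.8
```

Run:
```python
from h import *
o=st(); z=o['eef_pos'][2]; live((z-.02,z+.0,(.3,.75),(.15,.6)))
```

```text
t 54.9 tcp [524.4 346.6 272.6] yaw_y 177.4 j [ 0.58  0.51  0.5   1.57  0.   -0.94] F [-0.1 -0.2 -4.4] w 12.7 g 58.8
top (np.float64(0.25262999715280526), np.float64(0.2726299971528053), (0.3, 0.75), (0.15, 0.6)) [(578.0, 345.0, 230.0, 175.0, -2.9, 260.5, 2388.0), (387.0, 430.0, 102.0, 48.0, 29.8, 261.2, 313.0)]
side (np.float64(0.25262999715280526), np.float64(0.2726299971528053), (0.3, 0.75), (0.15, 0.6)) [(522.0, 346.0, 344.0, 176.0, -2.7, 261.2, 5613.0)]
```

Emit:
{"method": "send_rows", "body": {
  "steps": "-1 0.004 -0.015 0 0 0 -0.05;-1 0.008 -0.025 0 0 0 -0.11;-1 0.008 -0.027 0 0 0 -0.11;-1 0.008 -0.027 0 0 0 -0.11;-1 0.008 -0.027 0 0 0 -0.11"
}}

```text
clock: 55.42
eef_pos: [0.5608, 0.2249, 0.2731]
tool_rot: [-0.492, 0.87, 0.001, -0.001]
ft_force: [1.0, 0.6, -3.3]
grip_width: 0.013
grasp_force: 58.8
```

Emit:
{"method": "send_rows", "body": {
  "steps": "-1 0.008 -0.027 0 0 0 -0.11;-1 0.008 -0.027 0 0 0 -0.11;-1 0.008 -0.027 0 0 0 -0.11;-1 0.008 -0.027 0 0 0 -0.11;-1 0.008 -0.027 0 0 0 -0.11"
}}

```text
clock: 55.83
eef_pos: [0.6008, 0.0897, 0.2733]
tool_rot: [-0.237, 0.971, 0.001, -0.001]
ft_force: [-0.1, -0.0, -3.4]
grip_width: 0.0127
grasp_force: 58.8
```

Emit:
{"method": "send_rows", "body": {
  "steps": "-1 0.008 -0.027 0 0 0 -0.11;-1 0.008 -0.025 0 0 0 -0.11;-1 0.008 -0.02 0 0 0 -0.11;-1 0.004 -0.01 0 0 0 -0.06;-1 0 0 0 0 0 0"
}}

```text
clock: 56.25
eef_pos: [0.6294, 0.0061, 0.2727]
tool_rot: [-0.045, 0.999, -0.0, -0.001]
ft_force: [-0.3, -0.4, -4.0]
grip_width: 0.0131
grasp_force: 58.8
```

Emit:
{"method": "send_rows", "body": {
  "steps": "-1 0 0 0 0 0 0;-1 0 0 0 0 0 0;-1 0 0 0 0 0 0;-1 0 0 0 0 0 0;-1 0 0 0 0 0 0"
}}

```text
clock: 56.67
eef_pos: [0.6292, 0.0102, 0.2751]
tool_rot: [-0.048, 0.999, 0.001, 0.001]
ft_force: [0.5, -0.0, -3.4]
grip_width: 0.0128
grasp_force: 58.8
```

Run:
```python
from h import *
o=st(); z=o['eef_pos'][2]; live((z-.022,z-.002,(.4,.8),(-.2,.3)))
```

```text
t 56.67 tcp [629.2  10.2 275.1] yaw_y 95.5 j [ 0.02  0.5   0.5   1.57  0.   -0.08] F [ 0.5 -0.  -3.4] w 12.8 g 58.8
top (np.float64(0.2530784492076877), np.float64(0.2730784492076877), (0.4, 0.8), (-0.2, 0.3)) [(638.0, -96.0, 175.0, 125.0, 5.6, 262.9, 2325.0), (615.0, 133.0, 174.0, 95.0, 5.7, 263.2, 1616.0)]
side (np.float64(0.2530784492076877), np.float64(0.2730784492076877), (0.4, 0.8), (-0.2, 0.3)) [(628.0, 11.0, 340.0, 175.0, -84.3, 264.0, 6329.0)]
```

Emit:
{"method": "send_rows", "body": {
  "steps": "-1 0.001 0 -0.015 0 0 0;-1 0 0 -0.02 0 0 0;-1 0 0 -0.02 0 0 0;-1 0 0 -0.02 0 0 0;-1 0 0 -0.01 0 0 0"
}}

```text
clock: 57.18
eef_pos: [0.6289, 0.0094, 0.1871]
tool_rot: [-0.048, 0.999, 0.001, -0.002]
ft_force: [-0.1, -0.3, -4.3]
grip_width: 0.013
grasp_force: 58.7
```

Emit:
{"method": "send_rows", "body": {
  "steps": "-1 0 0 0 0 0 0;-1 0 0 0 0 0 0;-1 0 0 0 0 0 0;-1 0 0 0 0 0 0;-1 0 0 0 0 0 0"
}}

```text
clock: 57.6
eef_pos: [0.6313, 0.0092, 0.1916]
tool_rot: [-0.047, 0.999, 0.0, 0.002]
ft_force: [1.0, 0.1, -3.5]
grip_width: 0.013
grasp_force: 58.8
```

Run:
```python
from h import *
o=st(); z=o['eef_pos'][2]; live((z-.022,z-.002,(.4,.8),(-.2,.3)))
```

```text
t 57.6 tcp [631.3   9.2 191.6] yaw_y 95.4 j [ 0.01  0.52  0.31  1.36  0.   -0.08] F [ 1.   0.1 -3.5] w 13.0 g 58.8
top (np.float64(0.16957407045716003), np.float64(0.18957407045716002), (0.4, 0.8), (-0.2, 0.3)) [(640.0, -96.0, 176.0, 126.0, 5.2, 179.4, 2111.0), (618.0, 133.0, 176.0, 96.0, 3.9, 179.6, 1442.0)]
side (np.float64(0.16957407045716003), np.float64(0.18957407045716002), (0.4, 0.8), (-0.2, 0.3)) [(629.0, 10.0, 340.0, 176.0, -84.7, 180.2, 5705.0)]
```

Aligned with the box to about 1 mm. Lower in slow steps, watching the force.

Emit:
{"method": "send_rows", "body": {
  "steps": "-1 0 0.001 -0.005 0 0 0;-1 0 0 -0.005 0 0 0;-1 0 0 -0.005 0 0 0;-1 0 0 0 0 0 0;-1 0 0 0 0 0 0"
}}

```text
clock: 58.12
eef_pos: [0.6298, 0.0101, 0.1739]
tool_rot: [-0.047, 0.999, 0.0, -0.0]
ft_force: [-0.3, -0.6, -4.0]
grip_width: 0.013
grasp_force: 58.8
```

Emit:
{"method": "send_rows", "body": {
  "steps": "-1 0 0 -0.004 0 0 0;-1 0 0 -0.004 0 0 0;-1 0 0 -0.004 0 0 0;-1 0 0 0 0 0 0;-1 0 0 0 0 0 0"
}}

```text
clock: 58.53
eef_pos: [0.6301, 0.0101, 0.1624]
tool_rot: [-0.047, 0.999, 0.0, 0.0]
ft_force: [0.2, -0.2, -3.8]
grip_width: 0.0129
grasp_force: 58.8
```

Emit:
{"method": "send_rows", "body": {
  "steps": "-1 0 0 -0.003 0 0 0;-1 0 0 -0.002 0 0 0;-1 0 0 0 0 0 0;-1 0 0 0 0 0 0;-1 0 0 0 0 0 0"
}}

```text
clock: 58.95
eef_pos: [0.6304, 0.0102, 0.158]
tool_rot: [-0.047, 0.999, 0.0, 0.001]
ft_force: [0.4, -0.2, -3.0]
grip_width: 0.013
grasp_force: 58.8
```

Emit:
{"method": "send_rows", "body": {
  "steps": "-1 0 0 -0.001 0 0 0;-1 0 0 0 0 0 0;-1 0 0 0 0 0 0;-0.3 0 0 0 0 0 0;-0.3 0 0 0 0 0 0"
}}

```text
clock: 59.37
eef_pos: [0.6309, 0.0102, 0.1577]
tool_rot: [-0.047, 0.999, 0.0, 0.001]
ft_force: [-0.5, -0.2, 0.3]
grip_width: 0.03
grasp_force: 0.0
```

Emit:
{"method": "send_rows", "body": {
  "steps": "-0.3 0 0 0 0 0 0;0 0 0 0 0 0 0;0 0 0 0.01 0 0 0;0.3 0 0 0.02 0 0 0;0.3 0 0 0.03 0 0 0"
}}

```text
clock: 59.78
eef_pos: [0.6287, 0.0101, 0.2153]
tool_rot: [-0.047, 0.999, 0.001, -0.002]
ft_force: [1.1, -0.4, 0.2]
grip_width: 0.0558
grasp_force: 0.0
```

Emit:
{"method": "send_rows", "body": {
  "steps": "0.3 0 0 0.03 0 0 0;0.3 -0.02 0 0.02 0 0 0;0.3 -0.035 0 0 0 0 0;0.3 -0.035 0 0 0 0 0;0.3 -0.035 0 0 0 0 0"
}}

```text
clock: 60.2
eef_pos: [0.5045, 0.0102, 0.2681]
tool_rot: [-0.047, 0.999, 0.0, 0.002]
ft_force: [-0.8, -0.4, 0.4]
grip_width: 0.0557
grasp_force: 0.0
```

Emit:
{"method": "send_rows", "body": {
  "steps": "0.3 -0.035 0 0 0 0 0;0.3 -0.035 0 0 0 0 0;0.3 -0.035 0 0 0 0 0;0.3 -0.035 0 0 0 0 0;0.3 -0.02 0 0 0 0 0"
}}

```text
clock: 60.62
eef_pos: [0.342, 0.0101, 0.2678]
tool_rot: [-0.047, 0.999, 0.0, 0.001]
ft_force: [-0.6, -0.3, 0.8]
grip_width: 0.0555
grasp_force: 0.0
```

Emit:
{"method": "send_rows", "body": {
  "steps": "0.3 0 0 0 0 0 0;0.3 0 0 0 0 0 0;0.3 0 0 0 0 0 0;0.3 0 0 0 0 0 0;0.3 0 0 0 0 0 0"
}}

```text
clock: 61.03
eef_pos: [0.3464, 0.0102, 0.267]
tool_rot: [-0.047, 0.999, 0.0, 0.001]
ft_force: [-0.8, -0.4, -0.5]
grip_width: 0.0551
grasp_force: 0.0
```

Run:
```python
from h import *
o=st(); live((.138,.155,(.4,.8),(-.2,.3)),(.172,.2,(.5,.75),(-.1,.1)),(.01,.1,(.3,.48),(-.2,.25)))
for n in('top','side'):
    p=world(np.load(n+'.npz')).reshape(-1,3)*1000; m=(abs(p[:,2]-146)<6)&(abs(p[:,0]-629)<110)&(abs(p[:,1]-10)<180); A=np.c_[p[m,:2]-[629,10],np.ones(m.sum())]; print(n,'tilt mm/m, z',np.linalg.lstsq(A,p[m,2],rcond=None)[0]*[1000,1000,1])
cv2.imwrite('pics/s10.png',np.load('side.npz')['frame'][:,:,::-1])
```

```text
t 61.03 tcp [346.4  10.2 267. ] yaw_y 95.4 j [ 0.03 -0.08 -0.26  1.39  0.   -0.07] F [-0.8 -0.4 -0.5] w 55.1 g 0.0
top (0.138, 0.155, (0.4, 0.8), (-0.2, 0.3)) [(628.0, 11.0, 341.0, 175.0, -84.6, 145.5, 5298.0)]
top (0.172, 0.2, (0.5, 0.75), (-0.1, 0.1)) [(628.0, 11.0, 91.0, 14.0, 5.4, 183.7, 129.0)]
top (0.01, 0.1, (0.3, 0.48), (-0.2, 0.25)) [(400.0, 152.0, 160.0, 43.0, -1.8, 18.2, 594.0), (398.0, -150.0, 155.0, 59.0, -6.4, 36.3, 834.0)]
side (0.138, 0.155, (0.4, 0.8), (-0.2, 0.3)) [(629.0, 11.0, 340.0, 175.0, -84.5, 146.3, 6357.0)]
side (0.172, 0.2, (0.5, 0.75), (-0.1, 0.1)) [(630.0, 11.0, 90.0, 15.0, 5.6, 183.9, 158.0)]
side (0.01, 0.1, (0.3, 0.48), (-0.2, 0.25)) [(401.0, 151.0, 158.0, 44.0, -2.0, 18.9, 567.0), (399.0, -154.0, 161.0, 62.0, -5.6, 37.3, 798.0)]
top tilt mm/m, z [ -0.47941246  -0.65734687 145.65778751]
side tilt mm/m, z [ 1.12700260e-01 -2.46658054e-01  1.46213316e+02]
```

View pics/s10.png

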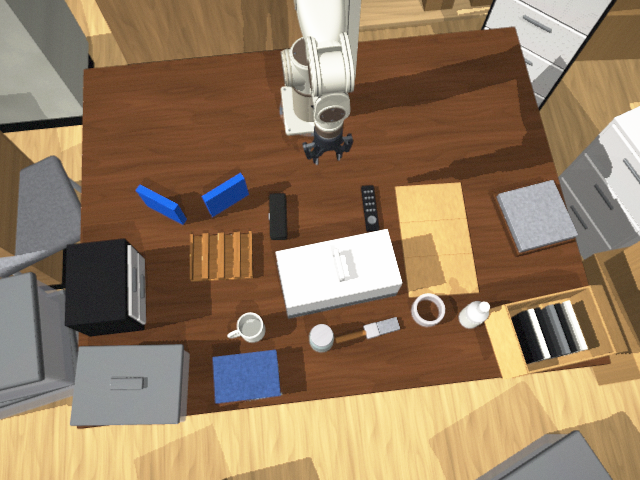

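The lid is fully down: its top measures 146 mm, the same as at the start, and it is level. The rack at (222,256) is empty, the other things have not moved, and the arm is clear.

```bash
python3 -c "
from workcell import *
print(job_done())"
```

```text
the job is handed in; nothing more can be done
None
```

I handed the job in at 61 s: all four disc cases stand in their slots, the camera lies flat in its pocket with the lens up, and the lid is back on, level and fully down; the first case caught on the box and had to be straightened before it went in.

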